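# Pull the retaining clips of a pump dock's roller shaft

### The arm

A 7-joint arm with a two-finger parallel gripper is mounted at the origin on the work surface. World frame = base frame: x ahead of the robot, y to its left, z up, the work surface at z = 0. Lengths are in mm, angles in rad, forces in N, time in s.
With the tool pointing down it reaches from about 400 to 875 mm from the base axis. Payload 6.5 kg.
Tool frame: the origin (TCP) lies between the finger pads; the fingertips stand 19 mm ahead of it and the grasp point (between the pads) is the TCP (env.tcp_to_tips is the distance from the TCP to the fingertips, in mm); z points along the fingers, y is the line along which they close (so a half turn about z gives the same grasp; the last joint's range is limited). The gripper opens to 85 mm and grips with 20 to 120 N. Pads are 22 mm wide; open, the fingers measure 114 mm over their backs; the gripper's body (76 mm by 85 mm) begins 54 mm behind the grasp point. The pads swing forward as they close: fully open they stand 13 mm farther back than shut.
Start: joints at [1.117, 0.536, -0.004, 1.538, 0.003, 1.067, -0.071], TCP at [245.795, -601.727, 250.29] pointing down, gripper open.
Joint ranges: [-2.7, 2.7], [-0.37, 2.16], [-1.27, 1.26], [0.24, 2.4], [-1.31, 4.45], [0.19, 1.91], [-2.76, 2.76]. Speed limits (rad/s): [2.39, 2.39, 3.14, 3.14, 3.14, 3.14, 3.14].

### API

Orientations are given as [roll, pitch, yaw] about the fixed x, y, z axes, in that order (R = Rz(yaw) Ry(pitch) Rx(roll)).
In Python, from station import env, capture, camera_info gives the robot as it stands.
- The arm moves only by the tool drive_tool, never from a script. Its argument "commands" is a list of rows, each an object with "slide": the shift along the tool's x, y, z in mm, a list of three; "dr": the turn, a rotation vector about the tool's x, y, z in degrees, a list of three; "grip": the gripper's target within -1 to 1 (fully open at 1, half-way at 0, shut at -1). A call has 1 to 12 rows; each row shifts and turns the commanded pose from where the row before left it, along the tool's axes as they then stand; what a row does not reach is not made up. A row lasts 1/12 s, in which the tool goes at most 41.7 mm and 7.16 degrees, less where a joint would pass 70% of its speed; a pose out of reach is approached as far as the arm can. A call with a gripper value outside its range is refused whole. The fingers move at their own pace and stop on an object; "grip_force" is the grip in N (left out, the last holds). Time passes only in rows, so rows that do not move let the fingers close. It gives the time, the measured TCP pose, the force, the opening and the grip force at its end, in the units of the state.
- env.read_state(): the state, without advancing time (a new reading comes with each control period).
- capture(name): name is "side" or "top" or "wrist"; returns the picture (384x512x3 uint8, red, green, blue); there is no depth.
- camera_info(name): a dict with "K" (3x3 intrinsics, pixels), "rvec" (rotation vector, rad) and "tvec" (3), from world to camera coordinates, as OpenCV has them. Camera axes: x right, y down, z forward; pixel columns grow to the right and rows downward; lengths in mm; the calibration is good to about 2 mm. The wrist camera is an equidistant fisheye: a pixel r from the principal point sees the ray r / f radians off the axis. A picture is of the moment at which its call begins: read the wrist's pose just before it. camera_info takes no time and is no camera call; for the wrist camera it gives the pose at the moment of the call.
- env.finish_job(): hands the job in; it is judged then, once.
The state is a dict: "time": time; "qpos": joint angles; "qd": joint speeds; "effort": joint torques, N m; "tool_pos": TCP position; "ee_rot": TCP orientation; "ft_force": force on the tool from outside, world axes, zero at the start; "torque": the same for the moment, N m; "gripper_width": opening from 0.0 (shut) to 1.0 (fully open); "grasp_force": force on a finger pad.
Only numpy, scipy, OpenCV 4.12 (cv2) and the standard library are available. Lean on these libraries where they do the work, as an engineer would, in place of code of your own. Each camera call takes 0.05 s, during which the arm holds its last target. There are 200 camera calls.

### The job

The infusion pump dock has to be stripped for cleaning: turn its key a quarter turn clockwise to unlock the white access panel, swing the panel right up past upright so that it stays open, then pry every sprung retaining clip fitted on the shaft inside (two to four) out of its groove with the hooked pick, not with the fingers. Leave all the clips lying in the steel dish, put the pick back upright in its stand with its guard on the rim, leave the panel open with the key turned, and do not disturb the other things on the counter.

Things in the scene. Friction and masses are not known exactly. Their poses are not given: they have to be found in the camera images.
- lid (a joint): Access panel of the pump dock, a level white metal plate 130 x 260 x 6 mm forming the dock's top, hinged along the dock's far (+x) upper edge. 0 closed, grows in rad as the front edge swings up and over to 1.9 (the stop). Stiff hinge: stays wherever it is left; about 3 N at the front edge swings it. While the key is at 0 a cam under the panel locks it.
- lid_handle (a point): Middle of the panel's round steel bar handle (10 mm dia., 80 mm long, along the hinge direction, 35 mm above the panel's upper face, 114 mm from the hinge line, 16 mm behind the front edge). Axes are the panel's: y along the bar, z out of the upper face. It sits 55 mm to the -y side of the hinge middle. 30 mm free below the bar; the panel may turn about the bar in the grip.
- lid_hinge (a point): Point on the hinge line at its middle, on the underside of the panel; y along the hinge line, x points away from the panel (the panel lies from x = 0 to -130 mm), z out of its upper face.
- key (a joint): Angle in rad of the quarter-turn key that stands in the panel's cam latch: about 0 locked (wing pointing front to back), grows as it is turned clockwise seen from above, to the stop at 1.6; freely clear of the catch from 1.35. Takes about 0.06 N m to turn.
- key_wing (a point): Middle of the key's flat upright steel wing, 34 mm long (x) x 8 mm thick (y) x 22 mm high, on the turning axis, 28 mm above the panel's upper face; the wing's underside is 17 mm above that face. Axes turn with the key. 95 mm from the hinge line, 125 mm to the +y side of the bar handle's middle.
- dock: The pump dock, a fixed open-topped white box 130 (x) x 260 (y) x 90 mm high, walls 6 mm, under the white panel. Origin at the centre of its underside, x from front to back. Inside, a level steel shaft runs along y through x = 0, its axis 45 mm above the underside: 18 mm dia., with four grooves 7 mm wide in which it is 10 x 10 mm square.
- pick: Hooked pick, standing handle up in its stand. Origin at the centre of the underside of its black square guard plate (56 x 56 x 5 mm); handle above it 16 x 16 mm square, from 5 to 65 mm (z). Below, a 5 mm dia. steel shank at x = 0, y = -6 mm runs down to z = -62 mm, then bends into the hook, which runs to y = +10, z = -59 mm (rod centre line). 100 g.
- hook_tip (a point): Centre of the rounded tip of the pick's hook, at (0, 10, -59) mm in the pick; axes as the pick: the hook points along +y.
- stand: Fixed stand of the pick: grey square cup 52 x 52 mm, 80 mm high, walls 6 mm, inner 40 x 40 mm, on an 85 mm foot. Origin at the centre of its underside. The pick's guard rests on the rim (80 mm up) with the shank hanging inside.
- dish: Steel parts dish, loose, 170 (x) x 120 (y) x 30 mm high, wall and floor 4 mm. Origin at the centre of its underside.
- clip0: Sprung steel clip of groove 0 (may be absent), 26 mm wide (x), 5 thick (y), 36 g. Origin on the shaft axis when seated, y along the shaft, z up. Crossbar at z = 5 to 10 mm; above it a house-shaped eye, open along y, opening 16 mm wide (x), z = 10 to 17 at its sides, to 25 at the peak (centres a hook pulled up), outside to z = 30; legs to z = -13 snap under the shaft. Off straight up with about 6 N.
- clip1: Sprung steel clip of groove 1 (may be absent), 26 mm wide (x), 5 thick (y), 36 g. Origin on the shaft axis when seated, y along the shaft, z up. Crossbar at z = 5 to 10 mm; above it a house-shaped eye, open along y, opening 16 mm wide (x), z = 10 to 17 at its sides, to 25 at the peak (centres a hook pulled up), outside to z = 30; legs to z = -13 snap under the shaft. Off straight up with about 6 N.
- clip2: Sprung steel clip of groove 2 (may be absent), 26 mm wide (x), 5 thick (y), 36 g. Origin on the shaft axis when seated, y along the shaft, z up. Crossbar at z = 5 to 10 mm; above it a house-shaped eye, open along y, opening 16 mm wide (x), z = 10 to 17 at its sides, to 25 at the peak (centres a hook pulled up), outside to z = 30; legs to z = -13 snap under the shaft. Off straight up with about 6 N.
- clip3: Sprung steel clip of groove 3 (may be absent), 26 mm wide (x), 5 thick (y), 36 g. Origin on the shaft axis when seated, y along the shaft, z up. Crossbar at z = 5 to 10 mm; above it a house-shaped eye, open along y, opening 16 mm wide (x), z = 10 to 17 at its sides, to 25 at the peak (centres a hook pulled up), outside to z = 30; legs to z = -13 snap under the shaft. Off straight up with about 6 N.
- groove0 (a point): Middle of groove 0 on the shaft axis, at y = -78 mm in the dock (45 mm up), axes as the dock.
- groove1 (a point): Middle of groove 1 on the shaft axis, at y = -26 mm in the dock (45 mm up), axes as the dock.
- groove2 (a point): Middle of groove 2 on the shaft axis, at y = 26 mm in the dock (45 mm up), axes as the dock.
- groove3 (a point): Middle of groove 3 on the shaft axis, at y = 78 mm in the dock (45 mm up), axes as the dock.
- nebuliser: Clear plastic nebuliser cup, 48 mm dia., 55 mm high, bystander. Origin at the centre of its underside.
- injector: Orange auto-injector lying, 147 mm long (y), 24 mm wide, bystander. Origin at the centre of its underside.
- hammer: Chrome reflex hammer lying, 185 mm long (y), head 50 mm at +y, bystander. Origin at the centre of its underside.
- organiser: White pill organiser, 45 x 170 x 25 mm, bystander. Origin at the centre of its underside.
- tubes: White block 50 x 90 mm with two blue-capped specimen tubes, 88 mm high, bystander. Origin at the centre of its underside.
Not all that is in view belongs to the job. Of the things that look like the dish, take the one that is farthest to the robot's left at the start.

How it is judged:
By the outcome, as a careful person would: the job done as asked, in the order asked, and still so for the second after the job is handed in, with the robot touching nothing.
Of clip0, clip1, clip2, clip3 only 2 to 4 are there at a start; the rules pass over those that are not, and their reading is None.
At some moment in a run one of dish may be knocked a few centimetres aside while the robot is not near it.
It also fails if it takes over 210 s, if anything falls off the work surface, if the arm or the gripper's body presses on something with over 40 N, if the wrist force passes 120 N, or if a joint passes its speed limit or range.

## Working session

There is one attempt and no reset: what is moved stays moved. The work goes in short steps, Python scripts to look and compute and a tool call to move; the robot and the scene stay as the last step left them, time stands still between calls to the robot, and variables do not carry over. Pictures are saved under pics/ and viewed, at most 14 in all, crops included, and the job is handed in when it is done.

Besides the shell and the picture viewer there is one more tool, called after "Call:" as name(argument=value, ...), one argument or row to a line, values as JSON. drive_tool: Moves the arm, as the interface text tells. Its arguments: {"type":"object","properties":{"commands":{"type":"array"},"grip_force":{"type":"number"}},"required":["commands"]}

```bash
ls; mkdir -p pics; python3 - <<'E'
from station import env,capture,camera_info
import cv2,numpy as np
s=env.read_state();print(s)
for n in("side","top"):
    im=capture(n);cv2.imwrite(f"pics/{n}0.png",cv2.resize(im[...,::-1],(800,600)));np.save(f"pics/{n}0.npy",im)
    print(n,camera_info(n))
print(camera_info("wrist"))
E
```

```text
pics
{'time': 0.0, 'qpos': array([ 1.11680585,  0.53718587, -0.00442701,  1.53885717,  0.00257584,
        1.06731338, -0.07118549]), 'qd': array([-0.00180609, -0.000275  ,  0.00041124, -0.00042526, -0.0001479 ,
        0.00069447, -0.0024593 ]), 'effort': array([-6.59841098e-04, -5.83425593e+01,  1.04822729e+00, -2.59116930e+01,
        1.22882158e-02,  9.42608924e-03,  4.35039090e-05]), 'tool_pos': array([ 245.5521181 , -601.18766876,  249.40662286]), 'ee_rot': array([-3.13983825e+00,  1.13689818e-04,  3.87855334e-01]), 'ft_force': array([-0.3604621 ,  0.25578099, -0.13784956]), 'torque': array([-0.01915915,  0.0060117 ,  0.00916587]), 'grasp_force': 0.0, 'gripper_width': 1.001711639339365}
side {'K': array([[351.21538178,   0.        , 252.63068136],
       [  0.        , 351.21538178, 188.86017605],
       [  0.        ,   0.        ,   1.        ]]), 'rvec': array([ 0.63144921, -2.43630226,  1.41415598]), 'tvec': array([400.85478702, 237.64331019, 813.77854859])}
top {'K': array([[442.96716971,   0.        , 248.85306628],
       [  0.        , 442.96716971, 186.9172249 ],
       [  0.        ,   0.        ,   1.        ]]), 'rvec': array([ 2.18936296, -2.13727844,  0.13422702]), 'tvec': array([ -66.10439404,  495.23236065, 1302.23408734])}
{'K': array([[297.31863964,   0.        , 252.38379757],
       [  0.        , 297.31863964, 192.71659225],
       [  0.        ,   0.        ,   1.        ]]), 'rvec': array([-2.37010267,  1.59266513,  0.26945197]), 'tvec': array([-647.53627867,  -41.60176254,  380.12236811])}
```

View pics/top0.png

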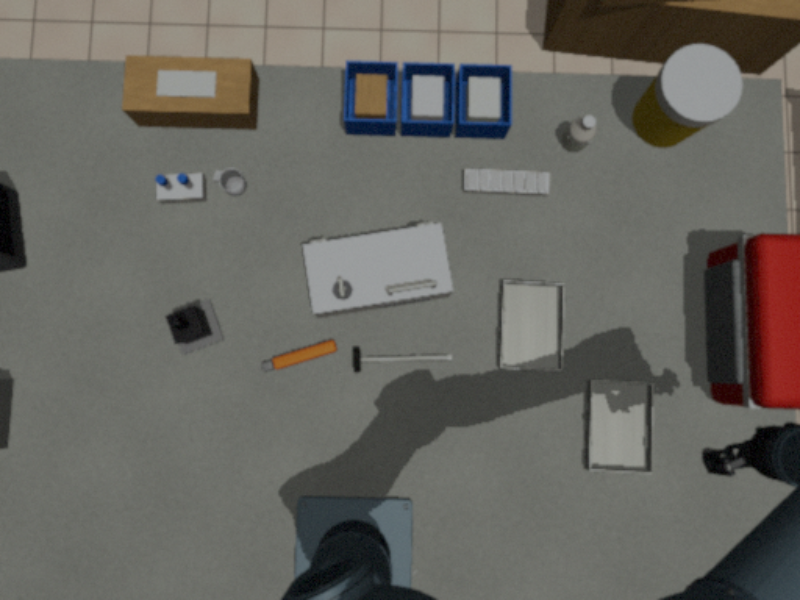

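View pics/side0.png

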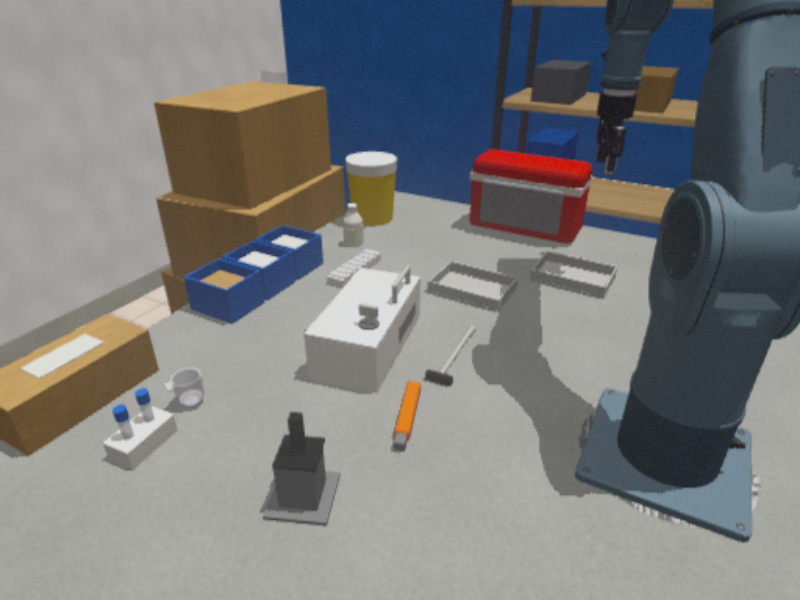

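The top view shows the dock (378,268) with its key at (342,288) and its bar handle at (412,287). The stand is at (193,325), and the two dishes are at (532,325), which is farther left and so the target, and at (620,425).

```bash
cat > h.py <<'E'
from station import env,capture,camera_info
import cv2,numpy as np
from scipy.spatial.transform import Rotation as R
def cam(n):
    c=camera_info(n); return c["K"],R.from_rotvec(c["rvec"]).as_matrix(),np.array(c["tvec"])
def ray(n,uv,c=None):
    K,Rm,t=c or cam(n); uv=np.atleast_2d(np.array(uv,float))
    p=(uv-K[:2,2])/K[0,0]
    if n=="wrist":
        r=np.linalg.norm(p,axis=1,keepdims=True)+1e-9; d=np.c_[p/r*np.sin(r),np.cos(r)]
    else: d=np.c_[p,np.ones(len(p))]
    return -Rm.T@t, d@Rm
def onz(n,uv,z,c=None):
    o,d=ray(n,uv,c); return o+d*((z-o[2])/d[:,2])[:,None]
def proj(n,P,c=None):
    K,Rm,t=c or cam(n); q=np.atleast_2d(np.array(P,float))@Rm.T+t
    if n=="wrist":
        s=np.linalg.norm(q[:,:2],axis=1); th=np.arctan2(s,q[:,2]); p=q[:,:2]/(s[:,None]+1e-9)*th[:,None]
    else: p=q[:,:2]/q[:,2:]
    return p*K[0,0]+K[:2,2]
def tri(a,ua,b,ub,ca=None,cb=None):
    o1,d1=ray(a,ua,ca);o2,d2=ray(b,ub,cb);d1=d1[0]/np.linalg.norm(d1);d2=d2[0]/np.linalg.norm(d2)
    k=np.linalg.lstsq(np.c_[d1,-d2],o2-o1,rcond=None)[0]
    return (o1+d1*k[0]+o2+d2*k[1])/2, np.linalg.norm(o1+d1*k[0]-o2-d2*k[1])
def to(pos,rpy=None,st=None):
    "slide (tool axes, mm) and turn (deg) from the measured pose to pos/rpy"
    s=st or env.read_state(); A=R.from_euler("xyz",s["ee_rot"])
    out=[A.inv().apply(np.array(pos)-s["tool_pos"]).round(1)]
    if rpy is not None: out.append(np.degrees((A.inv()*R.from_euler("xyz",rpy)).as_rotvec()).round(2))
    return out
def pic(n,f,roi=None,sc=None):
    im=capture(n); np.save(f"pics/{f}.npy",im)
    b=im[...,::-1]
    if roi: x0,y0,x1,y1=roi; b=b[y0:y1,x0:x1]
    if sc is None: sc=min(800/b.shape[1],600/b.shape[0])
    cv2.imwrite(f"pics/{f}.png",cv2.resize(b,None,fx=sc,fy=sc,interpolation=cv2.INTER_CUBIC)); return im
E
python3 - <<'E'
from h import *
im=np.load("pics/top0.npy"); hsv=cv2.cvtColor(im,cv2.COLOR_RGB2HSV); k=.64
def comps(m,x0,y0,x1,y1):
    M=np.zeros_like(m);M[y0:y1,x0:x1]=m[y0:y1,x0:x1]
    c=max(cv2.findContours(M,cv2.RETR_EXTERNAL,cv2.CHAIN_APPROX_NONE)[0],key=cv2.contourArea); return c
print("cam",ray("top",[[0,0]])[0],ray("side",[[0,0]])[0])
def rep(nm,c,z):
    P=onz("top",c[:,0,:],z)[:,:2].astype(np.float32); r=cv2.minAreaRect(P); print(nm,np.round(r[0],1),np.round(r[1],1),round(r[2],2))
V=hsv[...,2];S=hsv[...,1]
white=((V>165)&(S<40)).astype(np.uint8)*255
print(V[150:210:8,200:285:12])
rep("panel",comps(white,180,130,300,210),96)
dark=(V<60).astype(np.uint8)*255
rep("guard",comps(dark,95,180,150,235),85)
print(V[195:225:3,100:145:4])
# dishes rims z=30: edges
for nm,b in(("dishL",(310,172,368,242)),("dishR",(370,236,425,306))):
    x0,y0,x1,y1=b; print(nm, onz("top",[[(x0+x1)/2,(y0+y1)/2]],30).round(0))
# hand pixel estimates (800 px)
P=lambda u,v,z:onz("top",[[u*k,v*k]],z)[0].round(1)
print("dish corners",[P(u,v,30) for u,v in((502,280),(564,284),(562,370),(499,367))])
print("handle ends",P(388,289,131),P(436,284,131)); print("keytop",P(341,279,135))
print("foot",[P(u,v,5) for u,v in((211,299),(222,340),(181,352))])
print("handle top",P(176,321,145))
E
```

```text
cam [ 339.99162588  -47.98577137 1351.86595499] [ 62.56453724 709.14010814 610.41003842]
[[110 110  87 140 155 156 156 127]
 [157 156 157 158 157 158 158 154]
 [157 156 158 157 157 156 155 158]
 [159 157 157 156 158 156 159 156]
 [157 154 124 159 136 125 136 158]
 [153 155 150 157 156 151  86  94]
 [143 141  79  97 112 112 116 116]
 [114 113 112 110 110 112 114 111]]Traceback (most recent call last):
  File "<stdin>", line 12, in <module>
  File "<stdin>", line 5, in comps
ValueError: max() iterable argument is empty
```

```bash
python3 - <<'E'
from h import *
im=np.load("pics/top0.npy"); hsv=cv2.cvtColor(im,cv2.COLOR_RGB2HSV); k=.64
V=hsv[...,2];S=hsv[...,1]
def comps(m,x0,y0,x1,y1):
    M=np.zeros_like(m);M[y0:y1,x0:x1]=m[y0:y1,x0:x1]
    return max(cv2.findContours(M,cv2.RETR_EXTERNAL,cv2.CHAIN_APPROX_NONE)[0],key=cv2.contourArea)
def rep(nm,c,z):
    P=onz("top",c[:,0,:],z)[:,:2].astype(np.float32); r=cv2.minAreaRect(P); print(nm,np.round(r[0],1),np.round(r[1],1),round(r[2],2),cv2.boxPoints(r).round(0).tolist())
white=(V>146).astype(np.uint8)*255
c=comps(cv2.morphologyEx(white,cv2.MORPH_OPEN,np.ones((5,5))),180,130,300,210)
rep("panel",c,96)
dark=(V<50).astype(np.uint8)*255
rep("guard",comps(dark,100,185,150,235),85)
print(V[190:228:3,100:145:3])
P=lambda u,v,z:onz("top",[[u*k,v*k]],z)[0].round(1)
print("dish corners",[P(u,v,30) for u,v in((502,280),(564,284),(562,370),(499,367))])
print("handle ends",P(388,289,131),P(436,284,131)); print("keytop",P(341,279,135))
print("foot",[P(u,v,5) for u,v in((211,299),(222,340),(181,352))])
print("handle top",P(176,321,145))
E
```

```text
panel [535.1 -31.3] [128. 256.] 10.54 [[449.0, 83.0], [496.0, -169.0], [621.0, -145.0], [575.0, 106.0]]
guard [422.8 311.7] [61.8 66.2] 21.6 [[382.0, 331.0], [406.0, 270.0], [464.0, 292.0], [439.0, 354.0]]
[[110 109 110 109 110 109 112 111 112 110 110 111 109 111 112]
 [107 110 111 109 110 110 109  90  71  66 100  96 110 112 113]
 [110 111 110 112  98  75  65  40  28  53 100 100  99 110 111]
 [109 109 108 101  46  28  30  32  34  23  46 105  87 115 115]
 [109 111  71  25  21  19  21  37  26  29  32  95  98 105 113]
 [109 109  89  26  25  11   8  29  32  34  24  85 100  86 114]
 [114 113 109  37  15  12   8  26  32  39  20  46  99  94 106]
 [114 109 107  65  28  19  23  27  34  28  18  26  99 102 108]
 [111 109 112  98  31  26  28  31  31  28  34  49  94 100  95]
 [110 114 113 109  37  37  39  31  44  76  96 100 102 100  91]
 [111 113 109 113  96  88  85  91 102 101 100 105 104 108 117]
 [113 112 110 112 109 102  96  96  99  95 107 112 111 115 112]
 [113 110 113 111 115 111  95 108 112 116 109 111 112 112 114]]
dish corners [array([ 525.4, -271.9,   30. ]), array([ 520.6, -391.7,   30. ]), array([ 355.5, -386.9,   30. ]), array([ 358.3, -266.9,   30. ])]
handle ends [490.1 -52.1 131. ] [ 501.1 -137.3  131. ]
keytop [505.4  31.7 135. ]
foot [array([477.4, 292.7,   5. ]), array([398. , 267.1,   5. ]), array([372.9, 345.1,   5. ])]
handle top [423.1 316.1 145. ]
```

```bash
python3 - <<'E'
from h import *
s=env.read_state();A=R.from_euler("xyz",s["ee_rot"])
o=ray("wrist",[[252,192]]);print("cam in tool",A.inv().apply(o[0]-s["tool_pos"]).round(1),"axis",A.inv().apply(o[1][0]).round(3))
print(A.inv().apply(cam("wrist")[1][0]).round(2), "img x axis in tool")
print(to([440,-30,330],[np.pi,0,0.184+np.pi]))
E
```

```text
cam in tool [  83.9   -1.1 -121.9] axis [-0.323 -0.002  0.946]
[-0.  1.  0.] img x axis in tool
[array([ 396. , -455.4,  -79.9]), array([-3.0000e-02, -1.3000e-01, -1.6832e+02])]
```

Call:
drive_tool(
  commands=[
    {"slide": [0, 0, -20], "dr": [0, 0, 0], "grip": 1},
    {"slide": [0, 0, -20], "dr": [0, 0, 0], "grip": 1},
    {"slide": [0, 0, -20], "dr": [0, 0, 0], "grip": 1},
    {"slide": [0, 0, -20], "dr": [0, 0, 0], "grip": 1},
    {"slide": [25, -28, 0], "dr": [0, 0, 0], "grip": 1},
    {"slide": [25, -28, 0], "dr": [0, 0, 0], "grip": 1},
    {"slide": [25, -28, 0], "dr": [0, 0, 0], "grip": 1},
    {"slide": [25, -28, 0], "dr": [0, 0, 0], "grip": 1},
    {"slide": [25, -28, 0], "dr": [0, 0, 0], "grip": 1},
    {"slide": [25, -28, 0], "dr": [0, 0, 0], "grip": 1},
    {"slide": [25, -28, 0], "dr": [0, 0, 0], "grip": 1},
    {"slide": [25, -28, 0], "dr": [0, 0, 0], "grip": 1},
  ],
)

```text
time: 1.1
tool_pos: [346.2, -316.8, 330.1]
ee_rot: [-3.141, 0.0, 0.388]
ft_force: [0.4, 0.1, -0.5]
gripper_width: 1.0
grasp_force: 0.0
```

Call:
drive_tool(
  commands=[
    {"slide": [25, -29, 0], "dr": [0, 0, 0], "grip": 1},
    {"slide": [25, -29, 0], "dr": [0, 0, 0], "grip": 1},
    {"slide": [25, -29, 0], "dr": [0, 0, 0], "grip": 1},
    {"slide": [25, -29, 0], "dr": [0, 0, 0], "grip": 1},
    {"slide": [25, -29, 0], "dr": [0, 0, 0], "grip": 1},
    {"slide": [25, -29, 0], "dr": [0, 0, 0], "grip": 1},
    {"slide": [25, -29, 0], "dr": [0, 0, 0], "grip": 1},
    {"slide": [21, -28, 0], "dr": [0, 0, 0], "grip": 1},
    {"slide": [0, 0, 0], "dr": [0, 0, -7], "grip": 1},
    {"slide": [0, 0, 0], "dr": [0, 0, -7], "grip": 1},
    {"slide": [0, 0, 0], "dr": [0, 0, -7], "grip": 1},
    {"slide": [0, 0, 0], "dr": [0, 0, -7], "grip": 1},
  ],
)

```text
time: 2.1
tool_pos: [440.0, -30.5, 330.0]
ee_rot: [-3.141, 0.001, 0.883]
ft_force: [0.8, 0.8, -0.2]
gripper_width: 1.002
grasp_force: 0.0
```

Call:
drive_tool(
  commands=[
    {"slide": [0, 0, 0], "dr": [0, 0, -7], "grip": 1},
    {"slide": [0, 0, 0], "dr": [0, 0, -7], "grip": 1},
    {"slide": [0, 0, 0], "dr": [0, 0, -7], "grip": 1},
    {"slide": [0, 0, 0], "dr": [0, 0, -7], "grip": 1},
    {"slide": [0, 0, 0], "dr": [0, 0, -7], "grip": 1},
    {"slide": [0, 0, 0], "dr": [0, 0, -7], "grip": 1},
    {"slide": [0, 0, 0], "dr": [0, 0, -7], "grip": 1},
    {"slide": [0, 0, 0], "dr": [0, 0, -7], "grip": 1},
    {"slide": [0, 0, 0], "dr": [0, 0, -7], "grip": 1},
    {"slide": [0, 0, 0], "dr": [0, 0, -7], "grip": 1},
    {"slide": [0, 0, 0], "dr": [0, 0, -7], "grip": 1},
    {"slide": [0, 0, 0], "dr": [0, 0, -7], "grip": 1},
  ],
)

```text
time: 3.1
tool_pos: [440.0, -30.8, 330.0]
ee_rot: [-3.141, -0.001, 2.349]
ft_force: [-0.1, 0.8, 0.6]
gripper_width: 0.998
grasp_force: 0.0
```

Call:
drive_tool(
  commands=[
    {"slide": [0, 0, 0], "dr": [0, 0, -7], "grip": 1},
    {"slide": [0, 0, 0], "dr": [0, 0, -7], "grip": 1},
    {"slide": [0, 0, 0], "dr": [0, 0, -7], "grip": 1},
    {"slide": [0, 0, 0], "dr": [0, 0, -7], "grip": 1},
    {"slide": [0, 0, 0], "dr": [0, 0, -7], "grip": 1},
    {"slide": [0, 0, 0], "dr": [0, 0, -7], "grip": 1},
    {"slide": [0, 0, 0], "dr": [0, 0, -7], "grip": 1},
    {"slide": [0, 0, 0], "dr": [0, 0, -7], "grip": 1},
    {"slide": [0, 0, 0], "dr": [0, 0, 0], "grip": 1},
    {"slide": [0, 0, 0], "dr": [0, 0, 0], "grip": 1},
  ],
)

```text
time: 3.93
tool_pos: [440.1, -30.8, 330.1]
ee_rot: [3.141, -0.0, -2.967]
ft_force: [0.2, -0.5, 1.3]
gripper_width: 0.999
grasp_force: 0.0
```

```bash
python3 - <<'E'
from h import *
s=env.read_state();print(s["time"],s["tool_pos"],s["ee_rot"],s["qpos"].round(2))
c=cam("wrist");pic("wrist","w1")
for P in([497,-94,131],[493,32,135],[493,32,96]): print(proj("wrist",P,c))
E
```

```text
3.9333 [440.08830606 -30.84557343 330.0783657 ] [ 3.14146832e+00 -4.88842595e-04 -2.96700693e+00] [ 0.6   0.14 -0.69  1.93  0.1   1.11  1.62]
[[190.19031981 208.14208689]]
[[295.91592159 223.48748027]]
[[291.85412658 210.95650235]]
```

View pics/w1.png

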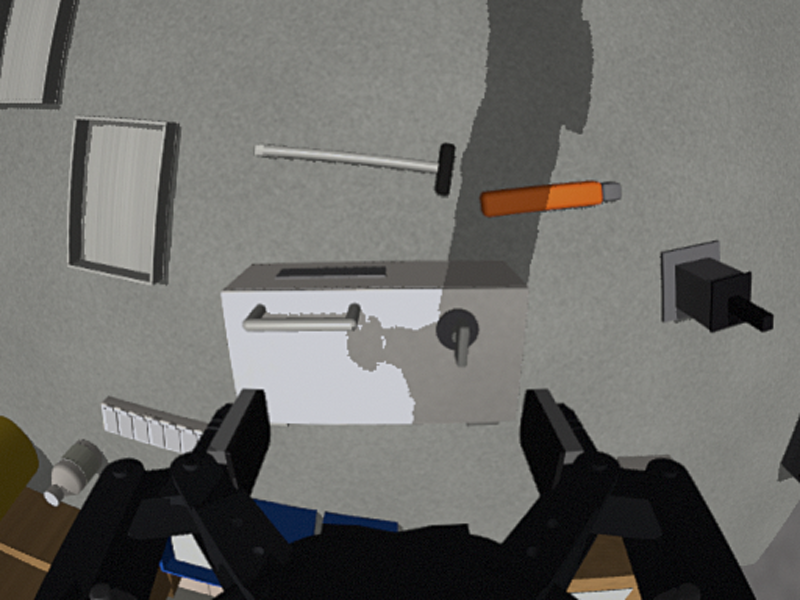

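The wrist view shows the panel's front edge from (222,292) to (527,290), the bar from (247,324) to (355,322), and the key's boss at (457,328) with the top of its wing at (460,328)-(462,365). These agree with the top-view estimates.

```bash
python3 - <<'E'
from h import *
s=env.read_state();c=cam("wrist");k=.64
f=lambda u,v,z:onz("wrist",[[u*k,v*k]],z,c)[0].round(1)
a,b=f(222,292,96),f(527,290,96);print("front edge",a,b,np.arctan2(-(b-a)[0],(b-a)[1]))
a,b=f(236,423,96),f(524,423,96);print("back edge",a,b,np.arctan2(-(b-a)[0],(b-a)[1]))
print("bar",f(247,324,131),f(355,322,131))
a,b=f(461,329,135),f(462,365,135);print("wing",a,b,"boss",f(457,329,98))
key=np.array([493,32,0])
print(to([493,32,200],[np.pi,0,0.184+np.pi]))
E
```

```text
front edge [ 494.3 -167.5   96. ] [448.8  83.3  96. ] 0.17946750781220933
back edge [ 624.4 -150.6   96. ] [575.6 118.1  96. ] 0.1796569910994978
bar [ 503.4 -133.5  131. ] [486.7 -51.  131. ]
wing [477.2  27.2 135. ] [506.2  34.8 135. ] boss [491.7  32.3  98. ]
[array([-63. ,  52.7, 130.1]), array([ 0.01, -0.02, -0.55])]
```

Call:
drive_tool(
  commands=[
    {"slide": [-17.5, 17.5, 0], "dr": [0, 0, -0.2], "grip": 0.2},
    {"slide": [-17.5, 17.5, 0], "dr": [0, 0, 0], "grip": 0.2},
    {"slide": [-17.5, 17.5, 0], "dr": [0, 0, 0], "grip": 0.2},
    {"slide": [-10, 0, 30], "dr": [0, 0, 0], "grip": 0.2},
    {"slide": [0, 0, 30], "dr": [0, 0, 0], "grip": 0.2},
    {"slide": [0, 0, 30], "dr": [0, 0, 0], "grip": 0.2},
    {"slide": [0, 0, 30], "dr": [0, 0, 0], "grip": 0.2},
    {"slide": [0, 0, 20], "dr": [0, 0, 0], "grip": 0.2},
    {"slide": [0, 0, 0], "dr": [0, 0, 0], "grip": 0.2},
  ],
)

```text
time: 4.73
tool_pos: [489.4, 31.7, 186.5]
ee_rot: [3.14, -0.008, -2.962]
ft_force: [-1.4, -0.2, 0.6]
gripper_width: 0.599
grasp_force: 0.0
```

```bash
python3 - <<'E'
from h import *
s=env.read_state();print(s["tool_pos"],s["ee_rot"],s["qpos"].round(2))
c=cam("wrist");pic("wrist","w2",(130,120,400,330))
for P in([492.5,32,135],[492.5,32,98]): print((proj("wrist",P,c)-[130,120])*600/210)
print(to([492.5,32,126],[np.pi,0,0.18+np.pi]))
E
```

```text
[489.44357434  31.66163337 186.46167723] [ 3.14048302 -0.00754871 -2.96224616] [ 0.37  0.44 -0.65  1.97  0.35  0.85  1.28]
[[343.23745683 323.49246916]]
[[343.95991001 262.39941114]]
[array([-1.8, -0.4, 62.8]), array([ 0.04, -0.25,  0.  ])]
```

View pics/w2.png

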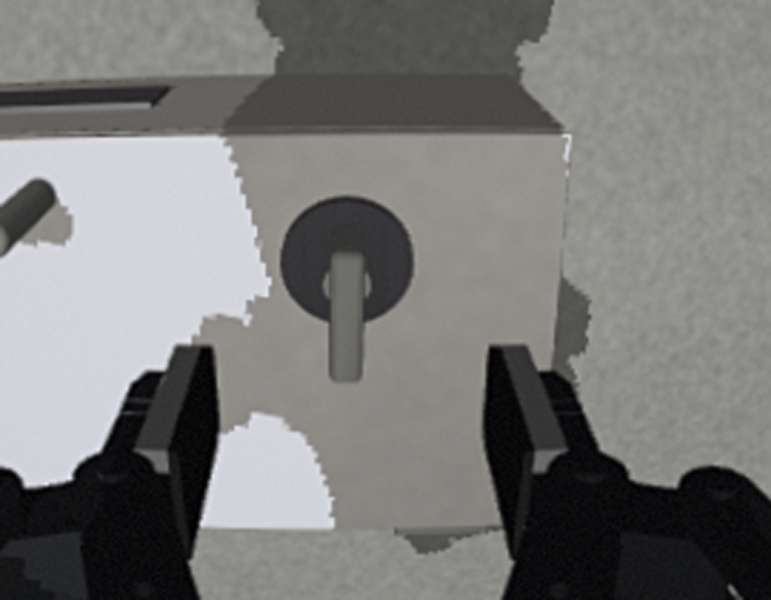

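The key's boss is at (347,260) and its wing spans (346,252)-(346,380), centred between the fingers. I'll descend and grip it.

Call:
drive_tool(
  commands=[
    {"slide": [-1, 0, 20], "dr": [0, -0.2, 0], "grip": 0.2},
    {"slide": [0, 0, 20], "dr": [0, 0, 0], "grip": 0.2},
    {"slide": [0, 0, 15], "dr": [0, 0, 0], "grip": 0.2},
    {"slide": [0, 0, 5], "dr": [0, 0, 0], "grip": 0.2},
    {"slide": [0, 0, 0], "dr": [0, 0, 0], "grip": -0.5},
    {"slide": [0, 0, 0], "dr": [0, 0, 0], "grip": -1},
    {"slide": [0, 0, 0], "dr": [0, 0, 0], "grip": -1},
    {"slide": [0, 0, 0], "dr": [0, 0, 0], "grip": -1},
    {"slide": [0, 0, 0], "dr": [0, 0, 0], "grip": -1},
    {"slide": [0, 0, 0], "dr": [0, 0, 0], "grip": -1},
  ],
  grip_force=40,
)

```text
time: 5.62
tool_pos: [494.5, 31.7, 131.8]
ee_rot: [-3.14, 0.005, -2.961]
ft_force: [-1.3, -1.8, 8.8]
gripper_width: 0.086
grasp_force: 73.8
```

Call:
drive_tool(
  commands=[
    {"slide": [0, 0, 0], "dr": [0, 0, 5], "grip": -1},
    {"slide": [0, 0, 0], "dr": [0, 0, 5], "grip": -1},
    {"slide": [0, 0, 0], "dr": [0, 0, 5], "grip": -1},
    {"slide": [0, 0, 0], "dr": [0, 0, 5], "grip": -1},
    {"slide": [0, 0, 0], "dr": [0, 0, 5], "grip": -1},
    {"slide": [0, 0, 0], "dr": [0, 0, 5], "grip": -1},
    {"slide": [0, 0, 0], "dr": [0, 0, 5], "grip": -1},
    {"slide": [0, 0, 0], "dr": [0, 0, 5], "grip": -1},
    {"slide": [0, 0, 0], "dr": [0, 0, 5], "grip": -1},
    {"slide": [0, 0, 0], "dr": [0, 0, 5], "grip": -1},
    {"slide": [0, 0, 0], "dr": [0, 0, 5], "grip": -1},
    {"slide": [0, 0, 0], "dr": [0, 0, 5], "grip": -1},
  ],
)

```text
time: 6.62
tool_pos: [494.0, 30.2, 131.8]
ee_rot: [3.14, 0.004, 2.27]
ft_force: [-2.5, -7.4, 10.5]
gripper_width: 0.085
grasp_force: 74.2
```

Call:
drive_tool(
  commands=[
    {"slide": [0, 0, 0], "dr": [0, 0, 5], "grip": -1},
    {"slide": [0, 0, 0], "dr": [0, 0, 5], "grip": -1},
    {"slide": [0, 0, 0], "dr": [0, 0, 5], "grip": -1},
    {"slide": [0, 0, 0], "dr": [0, 0, 5], "grip": -1},
    {"slide": [0, 0, 0], "dr": [0, 0, 5], "grip": -1},
    {"slide": [0, 0, 0], "dr": [0, 0, 5], "grip": -1},
    {"slide": [0, 0, 0], "dr": [0, 0, 0], "grip": -1},
    {"slide": [0, 0, 0], "dr": [0, 0, 0], "grip": -1},
  ],
)

```text
time: 7.28
tool_pos: [493.3, 29.9, 131.8]
ee_rot: [3.139, 0.003, 1.75]
ft_force: [-5.8, -7.2, 14.1]
gripper_width: 0.084
grasp_force: 74.7
```

Call:
drive_tool(
  commands=[
    {"slide": [0, 0, 0], "dr": [0, 0, 0], "grip": 0.2},
    {"slide": [0, 0, 0], "dr": [0, 0, 0], "grip": 0.2},
    {"slide": [0, 0, 0], "dr": [0, 0, 0], "grip": 0.2},
    {"slide": [0, 0, 0], "dr": [0, 0, 0], "grip": 0.2},
    {"slide": [0, 0, -30], "dr": [0, 0, 0], "grip": 0.2},
    {"slide": [0, 0, -30], "dr": [0, 0, 0], "grip": 0.2},
    {"slide": [-31, -5, 0], "dr": [0, 0, 0], "grip": 0.2},
    {"slide": [-31, -5, 0], "dr": [0, 0, 0], "grip": 0.2},
    {"slide": [-30, -4.5, 0], "dr": [0, 0, 0], "grip": 0.2},
    {"slide": [-30, -4.5, 0], "dr": [0, 0, 0], "grip": 0.2},
    {"slide": [0, 0, 0], "dr": [0, 0, 0], "grip": 0.2},
    {"slide": [0, 0, 0], "dr": [0, 0, 0], "grip": 0.2},
  ],
)

```text
time: 8.28
tool_pos: [496.1, -92.8, 189.9]
ee_rot: [3.139, 0.0, 1.749]
ft_force: [0.7, 1.1, -1.2]
gripper_width: 0.6
grasp_force: 0.0
```

```bash
python3 - <<'E'
from h import *
s=env.read_state();print(s["tool_pos"],s["ee_rot"],s["qpos"].round(2))
c=cam("wrist");pic("wrist","w3")
for P in([496,-93,131],[492.5,32,135]): print((proj("wrist",P,c))/.64)
print(to([496,-93,132],[np.pi,0,0.18+np.pi/2]))
E
```

```text
[496.07940858 -92.83996951 189.90999239] [3.13908019e+00 4.26141980e-05 1.74887193e+00] [ 0.25  0.38 -0.19  1.96  0.1   0.8   0.19]
[[394.37040969 351.99324604]]
[[444.36843617  48.78601515]]
[array([-1.9, -0.8, 57.9]), array([ 0.16, -0.04,  0.05])]
```

View pics/w3.png

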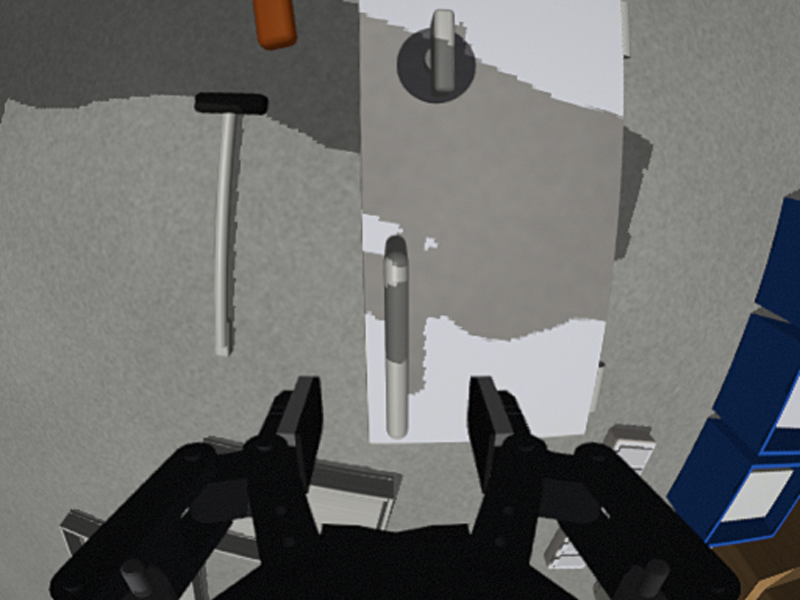

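The bar runs from (396,245) to (397,437) and is centred between the fingers. The key at (436,60) now lies along the hinge direction, so it has been turned. Next I grip the bar.

Call:
drive_tool(
  commands=[
    {"slide": [-2, 0, 20], "dr": [0.1, 0, 0], "grip": 0.2},
    {"slide": [-2, 0, 20], "dr": [0, 0, 0], "grip": 0.2},
    {"slide": [0, 0, 12], "dr": [0, 0, 0], "grip": 0.2},
    {"slide": [0, 0, 5], "dr": [0, 0, 0], "grip": -0.3},
    {"slide": [0, 0, 0], "dr": [0, 0, 0], "grip": -1},
    {"slide": [0, 0, 0], "dr": [0, 0, 0], "grip": -1},
    {"slide": [0, 0, 0], "dr": [0, 0, 0], "grip": -1},
    {"slide": [0, 0, 0], "dr": [0, 0, 0], "grip": -1},
    {"slide": [0, 0, 0], "dr": [0, 0, 0], "grip": -1},
  ],
  grip_force=30,
)

```text
time: 9.08
tool_pos: [497.3, -94.3, 133.8]
ee_rot: [3.14, -0.001, 1.753]
ft_force: [-3.8, 3.3, 3.9]
gripper_width: 0.098
grasp_force: 29.6
```

```bash
python3 - <<'E'
from h import *
s=env.read_state();print(s["tool_pos"],s["ee_rot"],s["qpos"].round(2))
r=np.hypot(114,41);a0=np.arctan2(41,114);N=24;a=.35
th=np.linspace(0,1.8,N+1)
X=114-r*np.cos(th+a0);Z=r*np.sin(th+a0)-41
for i in range(N):
    dx,dz=X[i+1]-X[i],Z[i+1]-Z[i];p=a*th[i]
    # tool y=(cos p,-sin p) in (X,Z); tool z=(-sin p,-cos p)
    print(i+1,round(dx*np.cos(p)-dz*np.sin(p),1),round(-dx*np.sin(p)-dz*np.cos(p),1),round(np.degrees(a*(th[i+1]-th[i])),2),end=" | ")
E
```

```text
[497.29256809 -94.32464394 133.76208573] [ 3.13998403e+00 -5.38472264e-04  1.75327940e+00] [ 0.24  0.47 -0.18  2.    0.13  0.68  0.17]
1 3.4 -8.4 1.5 | 2 3.8 -8.3 1.5 | 3 4.2 -8.1 1.5 | 4 4.6 -7.8 1.5 | 5 5.0 -7.6 1.5 | 6 5.3 -7.4 1.5 | 7 5.7 -7.1 1.5 | 8 6.0 -6.8 1.5 | 9 6.3 -6.5 1.5 | 10 6.7 -6.2 1.5 | 11 6.9 -5.9 1.5 | 12 7.2 -5.5 1.5 | 13 7.5 -5.2 1.5 | 14 7.7 -4.8 1.5 | 15 7.9 -4.4 1.5 | 16 8.2 -4.0 1.5 | 17 8.3 -3.6 1.5 | 18 8.5 -3.2 1.5 | 19 8.6 -2.8 1.5 | 20 8.8 -2.4 1.5 | 21 8.9 -1.9 1.5 | 22 9.0 -1.5 1.5 | 23 9.0 -1.0 1.5 | 24 9.1 -0.6 1.5 |
```

Call:
drive_tool(
  commands=[
    {"slide": [0, 3.4, -8.4], "dr": [1.5, 0, 0], "grip": -1},
    {"slide": [0, 3.8, -8.3], "dr": [1.5, 0, 0], "grip": -1},
    {"slide": [0, 4.2, -8.1], "dr": [1.5, 0, 0], "grip": -1},
    {"slide": [0, 4.6, -7.8], "dr": [1.5, 0, 0], "grip": -1},
    {"slide": [0, 5, -7.6], "dr": [1.5, 0, 0], "grip": -1},
    {"slide": [0, 5.3, -7.4], "dr": [1.5, 0, 0], "grip": -1},
    {"slide": [0, 5.7, -7.1], "dr": [1.5, 0, 0], "grip": -1},
    {"slide": [0, 6, -6.8], "dr": [1.5, 0, 0], "grip": -1},
  ],
)

```text
time: 9.75
tool_pos: [537.9, -86.7, 190.5]
ee_rot: [-2.928, -0.002, 1.753]
ft_force: [-6.2, 2.4, -0.4]
gripper_width: 0.099
grasp_force: 29.3
```

Forces are low, so I'll continue the arc.

Call:
drive_tool(
  commands=[
    {"slide": [0, 6.3, -6.5], "dr": [1.5, 0, 0], "grip": -1},
    {"slide": [0, 6.7, -6.2], "dr": [1.5, 0, 0], "grip": -1},
    {"slide": [0, 6.9, -5.9], "dr": [1.5, 0, 0], "grip": -1},
    {"slide": [0, 7.2, -5.5], "dr": [1.5, 0, 0], "grip": -1},
    {"slide": [0, 7.5, -5.2], "dr": [1.5, 0, 0], "grip": -1},
    {"slide": [0, 7.7, -4.8], "dr": [1.5, 0, 0], "grip": -1},
    {"slide": [0, 7.9, -4.4], "dr": [1.5, 0, 0], "grip": -1},
    {"slide": [0, 8.2, -4], "dr": [1.5, 0, 0], "grip": -1},
  ],
)

```text
time: 10.42
tool_pos: [606.0, -73.9, 216.5]
ee_rot: [-2.721, -0.002, 1.753]
ft_force: [-5.3, 3.3, 14.7]
gripper_width: 0.102
grasp_force: 29.7
```

Call:
drive_tool(
  commands=[
    {"slide": [0, 8.3, -3.6], "dr": [1.5, 0, 0], "grip": -1},
    {"slide": [0, 8.5, -3.2], "dr": [1.5, 0, 0], "grip": -1},
    {"slide": [0, 8.6, -2.8], "dr": [1.5, 0, 0], "grip": -1},
    {"slide": [0, 8.8, -2.4], "dr": [1.5, 0, 0], "grip": -1},
    {"slide": [0, 8.9, -1.9], "dr": [1.5, 0, 0], "grip": -1},
    {"slide": [0, 9, -1.5], "dr": [1.5, 0, 0], "grip": -1},
    {"slide": [0, 9, -1], "dr": [1.5, 0, 0], "grip": -1},
    {"slide": [0, 9.1, -0.6], "dr": [1.5, 0, 0], "grip": -1},
    {"slide": [0, 0, 0], "dr": [0, 0, 0], "grip": -1},
    {"slide": [0, 0, 0], "dr": [0, 0, 0], "grip": -1},
  ],
)

```text
time: 11.25
tool_pos: [676.3, -60.7, 195.0]
ee_rot: [-2.52, -0.002, 1.754]
ft_force: [4.2, 3.5, 1.8]
gripper_width: 0.099
grasp_force: 31.2
```

```bash
python3 - <<'E'
from h import *
s=env.read_state();print(s["tool_pos"],s["ee_rot"],s["qpos"].round(2),s["ft_force"])
pic("top","t1",(150,90,350,240)); 
E
```

```text
[676.33416117 -60.70016172 194.95339135] [-2.52021705e+00 -1.71246776e-03  1.75389182e+00] [ 0.01  1.05 -0.08  0.86  0.15  1.85  0.13] [4.20334455 3.49932279 1.82218117]
```

View pics/t1.png

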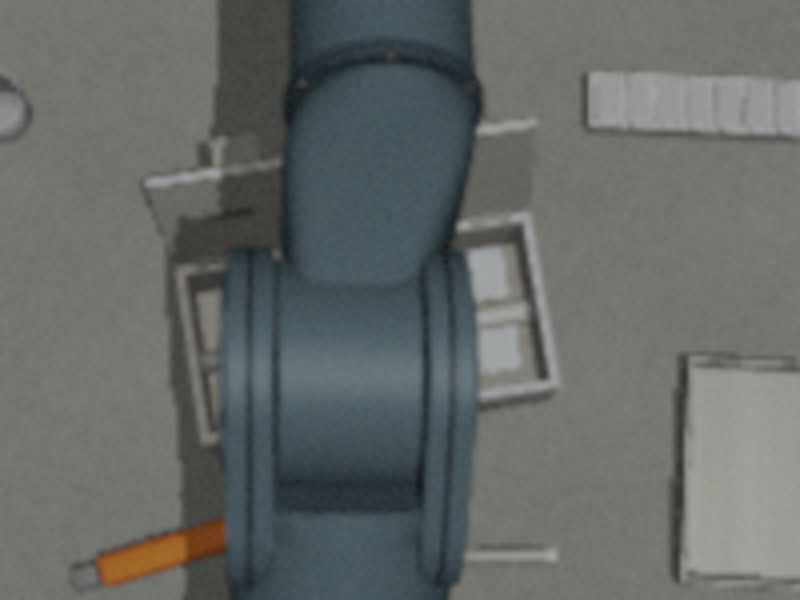

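The panel stands past upright (about 1.75 rad) and the dock is open. I'll release the bar and back out.

Call:
drive_tool(
  commands=[
    {"slide": [0, 0, 0], "dr": [0, 0, 0], "grip": -0.55},
    {"slide": [0, 0, 0], "dr": [0, 0, 0], "grip": -0.55},
    {"slide": [0, 0, 0], "dr": [0, 0, 0], "grip": -0.55},
    {"slide": [0, 0, -15], "dr": [0, 0, 0], "grip": -0.55},
    {"slide": [0, 0, -15], "dr": [0, 0, 0], "grip": -0.55},
    {"slide": [0, 0, -20], "dr": [0, 0, 0], "grip": -0.55},
    {"slide": [0, 5, -20], "dr": [-4, 0, 0], "grip": -0.55},
    {"slide": [0, 5, -20], "dr": [-6, 0, 0], "grip": -0.55},
    {"slide": [0, 0, -20], "dr": [-6, 0, 0], "grip": -0.55},
    {"slide": [0, 0, -20], "dr": [-6, 0, 0], "grip": -0.55},
    {"slide": [0, 0, -20], "dr": [-6, 0, 0], "grip": -0.55},
    {"slide": [0, 0, -20], "dr": [-6, 0, 0], "grip": 0.2},
  ],
)

```text
time: 12.3
tool_pos: [742.2, -50.1, 327.0]
ee_rot: [-3.118, 0.002, 1.752]
ft_force: [0.7, -0.4, 0.3]
gripper_width: 0.351
grasp_force: 0.0
```

```bash
python3 - <<'E'
from h import *
s=env.read_state();print(s["tool_pos"],s["ee_rot"],s["qpos"].round(2),s["ft_force"])
print(to([460,-90,340],[np.pi,0,0.18+np.pi/2]))
E
```

```text
[742.19308173 -50.05814712 326.95073906] [-3.11757918e+00  1.79326429e-03  1.75151706e+00] [-0.14  0.68  0.28  1.13 -0.17  1.37  0.29] [ 0.67373984 -0.39235806  0.27455737]
[array([  11.4, -285. ,   -6.2]), array([-1.38,  0.1 ,  0.04])]
```

Call:
drive_tool(
  commands=[
    {"slide": [-3, -29, -2], "dr": [-1.4, 0, 0], "grip": 0.2},
    {"slide": [-3, -29, -2], "dr": [0, 0, 0], "grip": 0.2},
    {"slide": [-3, -29, -2], "dr": [0, 0, 0], "grip": 0.2},
    {"slide": [-3, -29, -2], "dr": [0, 0, 0], "grip": 0.2},
    {"slide": [-3, -29, -2], "dr": [0, 0, 0], "grip": 0.2},
    {"slide": [-3, -29, -2], "dr": [0, 0, 0], "grip": 0.2},
    {"slide": [-3, -29, -2], "dr": [0, 0, 0], "grip": 0.2},
    {"slide": [-3, -29, -2], "dr": [0, 0, 0], "grip": 0.2},
    {"slide": [0, 0, 0], "dr": [0, 0, 0], "grip": 0.2},
    {"slide": [0, 0, 0], "dr": [0, 0, 0], "grip": 0.2},
  ],
)

```text
time: 13.13
tool_pos: [516.8, -116.1, 344.2]
ee_rot: [-3.137, 0.001, 1.75]
ft_force: [1.2, 0.5, -0.4]
gripper_width: 0.599
grasp_force: 0.0
```

```bash
python3 - <<'E'
from h import *
s=env.read_state();print(s["tool_pos"],s["ee_rot"],s["qpos"].round(2))
c=cam("wrist");pic("wrist","w4")
Dk=lambda p:np.array([535.3,-30.8,0])+R.from_euler("z",.18).apply(p)
for y in(-78,-26,26,78): print(y,Dk([0,y,45]).round(1),(proj("wrist",Dk([0,y,45]),c)/.64).round(0),(proj("wrist",Dk([0,y,75]),c)/.64).round(0))
for x,y in((-65,-130),(65,-130),(65,130),(-65,130)):print((proj("wrist",Dk([x,y,90]),c)/.64).round(0))
print((proj("wrist",[423,314,85],c)/.64).round(0))
E
```

```text
[ 516.82579109 -116.14684462  344.17328757] [-3.13682164e+00  9.54580862e-04  1.74958843e+00] [-0.12  0.24  0.31  1.76 -0.08  1.16  0.39]
-78 [ 549.3 -107.5   45. ] [[433. 237.]] [[435. 244.]]
-26 [540.  -56.4  45. ] [[434. 181.]] [[436. 184.]]
26 [530.6  -5.2  45. ] [[434. 124.]] [[437. 122.]]
78 [521.3  45.9  45. ] [[434.  67.]] [[437.  61.]]
[[360. 307.]]
[[509. 307.]]
[[517.   4.]]
[[356.  -2.]]
[[ 378. -201.]]
```

View pics/w4.png

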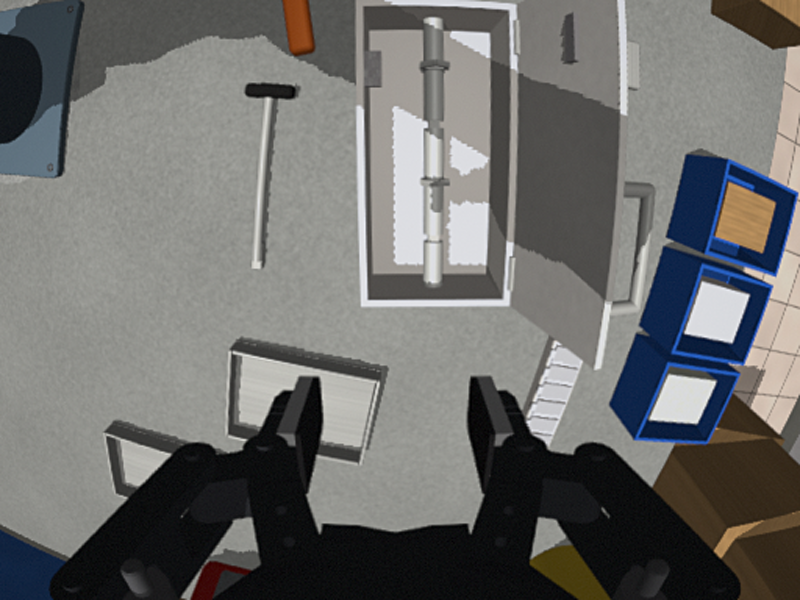

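Inside the dock, clips sit at groove 1 (434,181) and groove 3 (434,66); grooves 0 and 2 are empty, and all match the predicted pixels. Next I go to the pick.

```bash
python3 - <<'E'
from h import *
print(to([424,270,300],[np.pi,0,0.311+np.pi/2]))
E
```

```text
[array([396. , -23.2,  43.7]), array([-0.26,  0.04, -7.49])]
```

Call:
drive_tool(
  commands=[
    {"slide": [36, -2, 0], "dr": [0, 0, 0], "grip": 0.2},
    {"slide": [36, -2, 0], "dr": [0, 0, 0], "grip": 0.2},
    {"slide": [36, -2, 0], "dr": [0, 0, 0], "grip": 0.2},
    {"slide": [36, -2, 0], "dr": [0, 0, 0], "grip": 0.2},
    {"slide": [36, -2, 4], "dr": [0, 0, 0], "grip": 0.2},
    {"slide": [36, -2, 4], "dr": [0, 0, 0], "grip": 0.2},
    {"slide": [36, -2, 4], "dr": [0, 0, 0], "grip": 0.2},
    {"slide": [36, -2, 8], "dr": [0, 0, 0], "grip": 0.2},
    {"slide": [36, -2, 8], "dr": [0, 0, 0], "grip": 0.2},
    {"slide": [36, -2, 8], "dr": [0, 0, 0], "grip": 0.2},
    {"slide": [36, -3, 8], "dr": [-0.3, 0, -3.5], "grip": 0.2},
    {"slide": [0, 0, 0], "dr": [0, 0, -4], "grip": 0.2},
  ],
)

```text
time: 14.18
tool_pos: [420.2, 278.8, 297.5]
ee_rot: [-3.139, -0.003, 1.897]
ft_force: [0.2, 0.4, -0.3]
gripper_width: 0.603
grasp_force: 0.0
```

Call:
drive_tool(
  commands=[
    {"slide": [0, 0, 0], "dr": [0, 0, 0], "grip": 0.2},
    {"slide": [0, 0, 0], "dr": [0, 0, 0], "grip": 0.2},
    {"slide": [0, 0, 0], "dr": [0, 0, 0], "grip": 0.2},
  ],
)

```text
time: 14.43
tool_pos: [424.6, 269.5, 299.2]
ee_rot: [-3.141, 0.001, 1.879]
ft_force: [-0.5, 0.4, -0.2]
gripper_width: 0.598
grasp_force: 0.0
```

```bash
python3 - <<'E'
from h import *
s=env.read_state();print(s["time"],s["tool_pos"],s["ee_rot"],s["qpos"].round(2))
c=cam("wrist");pic("wrist","w5")
print((proj("wrist",[[424,317,145],[424,317,85]],c)/.64).round(0))
E
```

```text
14.4333 [424.64258704 269.50340856 299.2057395 ] [-3.14104827e+00  1.09541579e-03  1.87909465e+00] [-0.66  0.23  0.    1.87  0.    1.05 -0.35]
[[418. 214.]
 [414. 202.]]
```

View pics/w5.png

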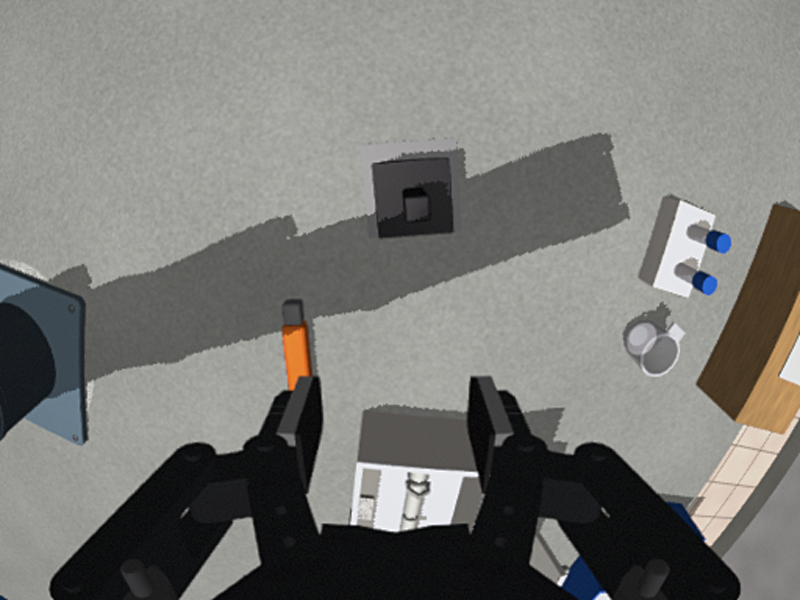

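The guard's corners are (372,163), (449,157), (454,232) and (379,237). The handle's top is near (417,208).

```bash
python3 - <<'E'
from h import *
c=cam("wrist");im=np.load("pics/w5.npy");g=cv2.cvtColor(im,cv2.COLOR_RGB2GRAY)
m=np.zeros_like(g);m[90:160,225:305]=((g<52)[90:160,225:305])*255
m=cv2.morphologyEx(m,cv2.MORPH_OPEN,np.ones((3,3)))
ct=max(cv2.findContours(m,0,1)[0],key=cv2.contourArea)
P=onz("wrist",ct[:,0,:],85,c)[:,:2].astype(np.float32);r=cv2.minAreaRect(P);print("mask",r)
P=onz("wrist",np.array([[372,163],[449,157],[454,232],[379,237]])*.64,85,c)[:,:2].astype(np.float32);r=cv2.minAreaRect(P);print("hand",r)
ctr=P.mean(0);print(ctr,onz("wrist",[[416.5*.64,208*.64]],145,c))
d=P[1]-P[0];e=P[2]-P[3];d2=P[3]-P[0];print([np.degrees(np.arctan2(v[1],v[0])) for v in(d,e,d2,P[2]-P[1])],np.linalg.norm(d),np.linalg.norm(d2))
E
```

```text
mask ((425.4043884277344, 311.96807861328125), (55.462921142578125, 38.03730773925781), 23.144960403442383)
hand ((422.9391784667969, 319.7585754394531), (55.37240982055664, 55.34214782714844), 22.53885269165039)
[422.84814 319.91843] [[422.19854472 319.75290965 145.        ]]
[np.float32(22.538853), np.float32(21.783424), np.float32(-67.48179), np.float32(-67.34634)] 55.241844 54.61204
```

Call:
drive_tool(
  commands=[
    {"slide": [0, 0, 0], "dr": [0, 0, -4.6], "grip": 0.2},
    {"slide": [16, 6, 0], "dr": [0, 0, 0], "grip": 0.2},
    {"slide": [16, 6, 0], "dr": [0, 0, 0], "grip": 0.2},
    {"slide": [15.3, 5.2, 0], "dr": [0, 0, 0], "grip": 0.2},
    {"slide": [0, 0, 35], "dr": [0, 0, 0], "grip": 0.2},
    {"slide": [0, 0, 35], "dr": [0, 0, 0], "grip": 0.2},
    {"slide": [0, 0, 35], "dr": [0, 0, 0], "grip": 0.2},
    {"slide": [0, 0, 15], "dr": [0, 0, 0], "grip": 0.2},
    {"slide": [0, 0, 0], "dr": [0, 0, 0], "grip": 0.2},
    {"slide": [0, 0, 0], "dr": [0, 0, 0], "grip": 0.2},
  ],
)

```text
time: 15.32
tool_pos: [422.0, 319.6, 179.2]
ee_rot: [-3.14, 0.001, 1.961]
ft_force: [-0.6, -0.1, 0.5]
gripper_width: 0.604
grasp_force: 0.0
```

```bash
python3 - <<'E'
from h import *
s=env.read_state();print(s["time"],s["tool_pos"],s["ee_rot"])
c=cam("wrist");im=pic("wrist","w6",(180,130,340,250))
print(to([422.5,319.8,118],[np.pi,0,1.96]))
print(((proj("wrist",[[422.5,319.8,145],[422.5,319.8,85]],c)-[180,130])*5).round(0))
E
```

```text
15.3167 [422.0244701  319.57303519 179.17442959] [-3.14008197e+00  1.25864684e-03  1.96070746e+00]
[array([-0.4, -0.4, 62.3]), array([0.05, 0.02, 0.06])]
[[367. 563.]
 [366. 379.]]
```

View pics/w6.png

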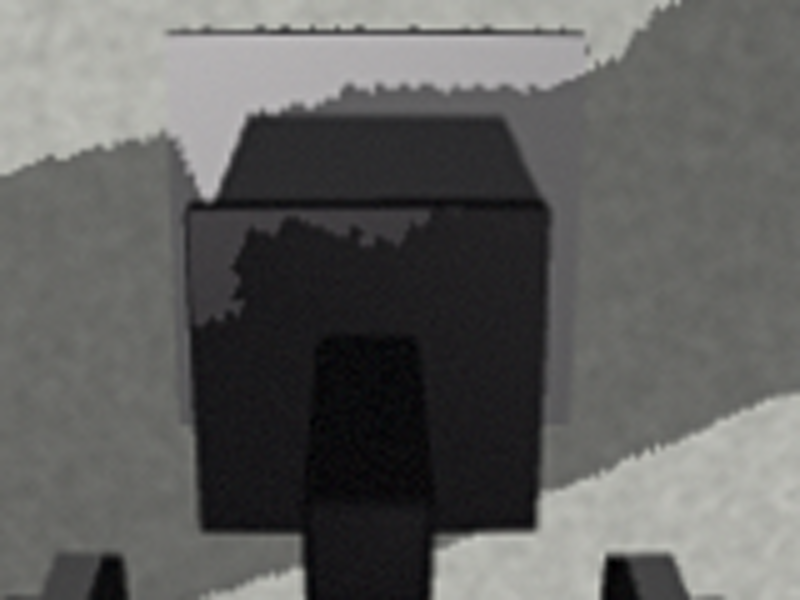

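The guard, handle and cup are aligned and centred between the fingers. I'll grip the pick and lift it.

Call:
drive_tool(
  commands=[
    {"slide": [0, 0, 20], "dr": [0, 0, 0], "grip": 0.2},
    {"slide": [0, 0, 20], "dr": [0, 0, 0], "grip": 0.2},
    {"slide": [0, 0, 15], "dr": [0, 0, 0], "grip": 0.2},
    {"slide": [0, 0, 6], "dr": [0, 0, 0], "grip": 0.2},
    {"slide": [0, 0, 0], "dr": [0, 0, 0], "grip": -0.3},
    {"slide": [0, 0, 0], "dr": [0, 0, 0], "grip": -1},
    {"slide": [0, 0, 0], "dr": [0, 0, 0], "grip": -1},
    {"slide": [0, 0, 0], "dr": [0, 0, 0], "grip": -1},
    {"slide": [0, 0, 0], "dr": [0, 0, 0], "grip": -1},
    {"slide": [0, 0, 0], "dr": [0, 0, 0], "grip": -1},
    {"slide": [0, 0, 0], "dr": [0, 0, 0], "grip": -1},
  ],
  grip_force=60,
)

```text
time: 16.28
tool_pos: [422.6, 321.1, 119.8]
ee_rot: [3.139, -0.0, 1.963]
ft_force: [0.7, -1.4, 6.7]
gripper_width: 0.181
grasp_force: 59.4
```

Call:
drive_tool(
  commands=[
    {"slide": [0, 0, -5], "dr": [0, 0, 0], "grip": -1},
    {"slide": [0, 0, -10], "dr": [0, 0, 0], "grip": -1},
    {"slide": [0, 0, -20], "dr": [0, 0, 0], "grip": -1},
    {"slide": [0, 0, -25], "dr": [0, 0, 0], "grip": -1},
    {"slide": [0, 0, -25], "dr": [0, 0, 0], "grip": -1},
    {"slide": [0, 0, -25], "dr": [0, 0, 0], "grip": -1},
    {"slide": [0, 0, -25], "dr": [0, 0, 0], "grip": -1},
    {"slide": [0, 0, -25], "dr": [0, 0, 0], "grip": -1},
    {"slide": [0, 0, -20], "dr": [0, 0, 0], "grip": -1},
    {"slide": [0, 0, -10], "dr": [0, 0, 0], "grip": -1},
    {"slide": [0, 0, 0], "dr": [0, 0, 0], "grip": -1},
    {"slide": [0, 0, 0], "dr": [0, 0, 0], "grip": -1},
  ],
)

```text
time: 17.28
tool_pos: [421.4, 320.3, 308.0]
ee_rot: [-3.141, 0.001, 1.963]
ft_force: [0.3, -0.1, -1.5]
gripper_width: 0.179
grasp_force: 58.5
```

```bash
python3 - <<'E'
from h import *
s=env.read_state();print(s["time"],s["tool_pos"],s["ee_rot"],s["gripper_width"],s["qpos"].round(2))
p=s["tool_pos"];A=R.from_euler("xyz",s["ee_rot"])
G=lambda v:p+A.apply(v)   # tool frame; guard underside at tool z=+38
c=cam("side");u=proj("side",G([0,0,90]),c)[0];x,y=int(u[0]),int(u[1])
roi=(x-50,y-45,x+50,y+30);pic("side","s1",roi,8)
q=lambda v:((proj("side",G(v),c)[0]-roi[:2])*8).round(0)
print("guard ctr",q([0,0,38]))
for n,d in(("+x",(1,0)),("-x",(-1,0)),("+y",(0,1)),("-y",(0,-1))):
    d=np.array(d); print(n,"shank top",q([*(-6*d),38]),"bend",q([*(-6*d),100]),"tip",q([*(10*d),97]))
E
```

```text
17.2833 [421.35731165 320.26195189 308.00948258] [-3.14085847e+00  6.30384940e-04  1.96291608e+00] 0.17893117925304894 [-0.71  0.27 -0.03  1.79  0.01  1.08 -0.35]
guard ctr [377. 170.]
+x shank top [385. 155.] bend [412. 379.] tip [391. 412.]
-x shank top [369. 185.] bend [397. 411.] tip [415. 358.]
+y shank top [404. 172.] bend [430. 397.] tip [361. 382.]
-y shank top [350. 168.] bend [379. 393.] tip [446. 388.]
```

View pics/s1.png

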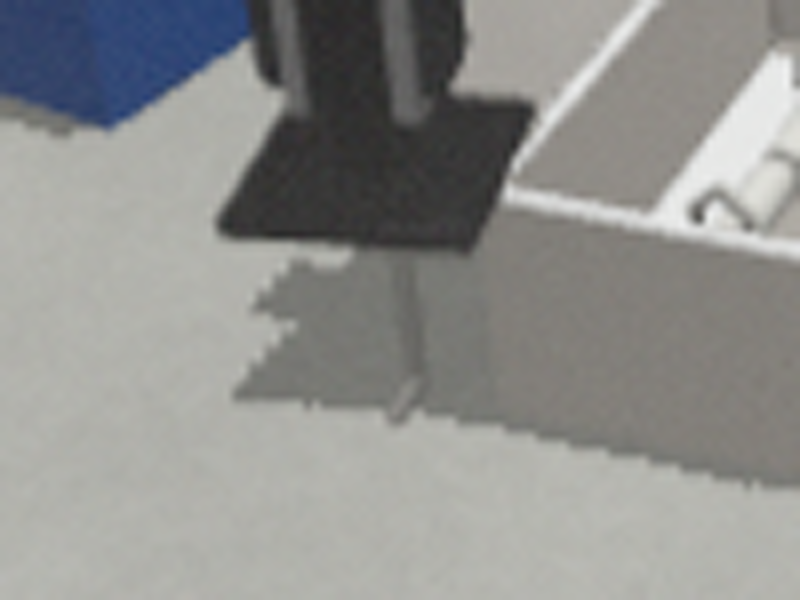

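The shank's bend is at about (415,380) and the hook tip at about (397,415). That matches the "+x" prediction, so the hook points along tool +x. I carry it over the dock.

Call:
drive_tool(
  commands=[
    {"slide": [0, 0, 0], "dr": [0, 0, 6.1], "grip": -1},
    {"slide": [0, 0, 0], "dr": [0, 0, 6.1], "grip": -1},
    {"slide": [-34, 5.5, 0], "dr": [0, 0, 0], "grip": -1},
    {"slide": [-34, 5.5, 0], "dr": [0, 0, 0], "grip": -1},
    {"slide": [-34, 5.5, 0], "dr": [0, 0, 0], "grip": -1},
    {"slide": [-34, 5.5, 0], "dr": [0, 0, 0], "grip": -1},
    {"slide": [-34, 5.5, 0], "dr": [0, 0, 0], "grip": -1},
    {"slide": [-34, 5.5, 0], "dr": [0, 0, 0], "grip": -1},
    {"slide": [-34, 5.5, 0], "dr": [0, 0, 0], "grip": -1},
    {"slide": [-34, 5.5, 0], "dr": [0, 0, 0], "grip": -1},
    {"slide": [-34, 5.2, 0], "dr": [0, 0, 0], "grip": -1},
    {"slide": [0, 0, 0], "dr": [0, 0, 0], "grip": -1},
  ],
)

```text
time: 18.33
tool_pos: [525.1, 19.7, 306.9]
ee_rot: [-3.139, 0.005, 1.74]
ft_force: [-0.1, -0.7, -0.8]
gripper_width: 0.179
grasp_force: 58.5
```

Call:
drive_tool(
  commands=[
    {"slide": [0, 0, 25], "dr": [0, 0, 0], "grip": -1},
    {"slide": [0, 0, 25], "dr": [0, 0, 0], "grip": -1},
    {"slide": [0, 0, 20], "dr": [0, 0, 0], "grip": -1},
    {"slide": [0, 0, 0], "dr": [0, 0, 0], "grip": -1},
    {"slide": [0, 0, 0], "dr": [0, 0, 0], "grip": -1},
    {"slide": [0, 0, 0], "dr": [0, 0, 0], "grip": -1},
  ],
)

```text
time: 18.83
tool_pos: [524.8, 28.2, 238.8]
ee_rot: [-3.141, 0.001, 1.75]
ft_force: [0.7, 0.0, 0.6]
gripper_width: 0.18
grasp_force: 58.7
```

```bash
python3 - <<'E'
from h import *
s=env.read_state();print(s["time"],s["tool_pos"],s["ee_rot"],s["qpos"].round(2))
print(to([524.7,27.3,161],[np.pi,0,0.18+np.pi/2]))
c=cam("wrist");pic("wrist","w7",(130,60,400,260))
Dk=lambda p:np.array([535.3,-30.8,0])+R.from_euler("z",.18).apply(p)
f=lambda P:((proj("wrist",P,c)-[130,60])*800/270).round(0)[0]
print("clip3 eye",f(Dk([0,78,65])),"rim corners",f(Dk([-65,130,90])),f(Dk([65,130,90])),"clip3 top",f(Dk([-8,78,62])),f(Dk([8,78,62])))
p=s["tool_pos"];A=R.from_euler("xyz",s["ee_rot"]);print("guard corners",[f(p+A.apply([x-1.2,y,39.8-5])) for x,y in((28,28),(28,-28),(-28,-28))])
E
```

```text
18.8333 [524.75219554  28.15537686 238.78991438] [-3.14104942e+00  9.58468337e-04  1.75000766e+00] [-0.29  0.34  0.18  1.89 -0.07  0.92  0.11]
[array([-0.8, -0.2, 77.8]), array([-0.03,  0.05, -0.05])]
clip3 eye [363. 298.] rim corners [153. 155.] [573. 154.] clip3 top [340. 296.] [387. 296.]
guard corners [array([510., 415.]), array([218., 415.]), array([236., 655.])]
```

View pics/w7.png

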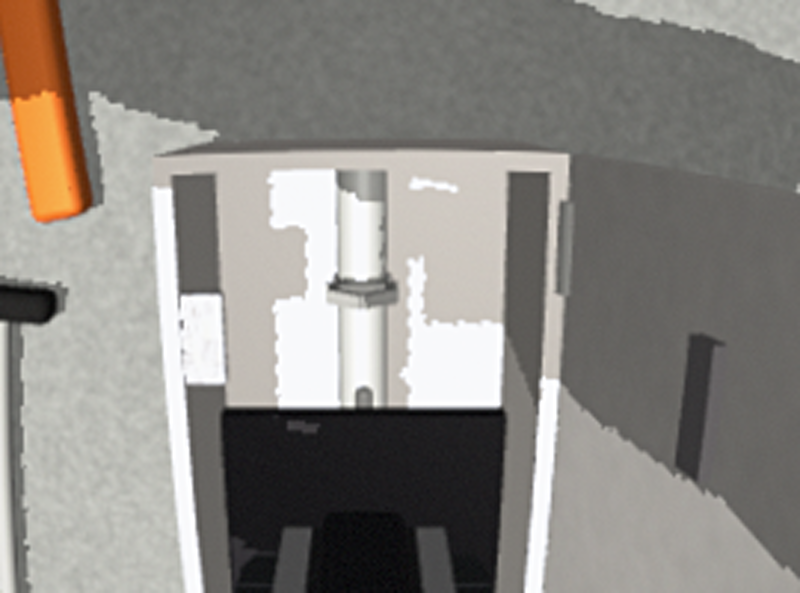

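The hook tip at (363,398) is in line with the clip's eye at (363,292). I'll lower the hook beside the clip.

Call:
drive_tool(
  commands=[
    {"slide": [-2.5, 0, 20], "dr": [0, 0, 0], "grip": -1},
    {"slide": [0, 0, 20], "dr": [0, 0, 0], "grip": -1},
    {"slide": [0, 0, 17], "dr": [0, 0, 0], "grip": -1},
    {"slide": [0, 0, 10], "dr": [0, 0, 0], "grip": -1},
    {"slide": [0, 0, 6], "dr": [0, 0, 0], "grip": -1},
    {"slide": [0, 0, 4], "dr": [0, 0, 0], "grip": -1},
    {"slide": [0, 0, 0], "dr": [0, 0, 0], "grip": -1},
    {"slide": [0, 0, 0], "dr": [0, 0, 0], "grip": -1},
    {"slide": [0, 0, 0], "dr": [0, 0, 0], "grip": -1},
  ],
)

```text
time: 19.63
tool_pos: [525.6, 25.6, 162.2]
ee_rot: [3.141, 0.001, 1.75]
ft_force: [-0.2, -0.2, -0.7]
gripper_width: 0.175
grasp_force: 58.7
```

```bash
python3 - <<'E'
from h import *
s=env.read_state();print(s["time"],s["tool_pos"],s["ee_rot"],s["ft_force"])
Dk=lambda p:np.array([535.3,-30.8,0])+R.from_euler("z",.18).apply(p)
P=Dk([0,75,0]);P[2]=161;print(to(P,[np.pi,0,0.18+np.pi/2]))
E
```

```text
19.6333 [525.60585135  25.56434041 162.24659911] [3.14059853e+00 8.85522526e-04 1.74992883e+00] [-0.21317817 -0.17241042 -0.68352048]
[array([17.8, -0.6,  1.2]), array([ 0.06,  0.05, -0.05])]
```

Now push the hook through the eye and pull up.

Call:
drive_tool(
  commands=[
    {"slide": [0, -0.5, 1], "dr": [0, 0, 0], "grip": -1},
    {"slide": [5, 0, 0], "dr": [0, 0, 0], "grip": -1},
    {"slide": [5, 0, 0], "dr": [0, 0, 0], "grip": -1},
    {"slide": [5, 0, 0], "dr": [0, 0, 0], "grip": -1},
    {"slide": [3, 0, 0], "dr": [0, 0, 0], "grip": -1},
    {"slide": [0, 0, 0], "dr": [0, 0, 0], "grip": -1},
    {"slide": [0, 0, 0], "dr": [0, 0, 0], "grip": -1},
  ],
)

```text
time: 20.22
tool_pos: [521.2, 43.5, 160.3]
ee_rot: [-3.141, 0.001, 1.751]
ft_force: [-0.4, -0.7, -1.4]
gripper_width: 0.178
grasp_force: 58.7
```

Call:
drive_tool(
  commands=[
    {"slide": [0, 0, -3], "dr": [0, 0, 0], "grip": -1},
    {"slide": [0, 0, -3], "dr": [0, 0, 0], "grip": -1},
    {"slide": [0, 0, -3], "dr": [0, 0, 0], "grip": -1},
  ],
)

```text
time: 20.47
tool_pos: [521.0, 42.8, 169.4]
ee_rot: [-3.14, 0.001, 1.75]
ft_force: [0.7, 0.2, -6.3]
gripper_width: 0.179
grasp_force: 58.5
```

Call:
drive_tool(
  commands=[
    {"slide": [0, 0, -3], "dr": [0, 0, 0], "grip": -1},
    {"slide": [0, 0, -4], "dr": [0, 0, 0], "grip": -1},
    {"slide": [0, 0, -5], "dr": [0, 0, 0], "grip": -1},
    {"slide": [0, 0, -6], "dr": [0, 0, 0], "grip": -1},
    {"slide": [0, 0, -8], "dr": [0, 0, 0], "grip": -1},
    {"slide": [0, 0, -10], "dr": [0, 0, 0], "grip": -1},
    {"slide": [0, 0, -10], "dr": [0, 0, 0], "grip": -1},
    {"slide": [0, 0, -10], "dr": [0, 0, 0], "grip": -1},
    {"slide": [0, 0, -10], "dr": [0, 0, 0], "grip": -1},
    {"slide": [0, 0, -10], "dr": [0, 0, 0], "grip": -1},
    {"slide": [0, 0, -5], "dr": [0, 0, 0], "grip": -1},
    {"slide": [0, 0, 0], "dr": [0, 0, 0], "grip": -1},
  ],
)

```text
time: 21.47
tool_pos: [522.1, 43.3, 251.8]
ee_rot: [3.14, 0.001, 1.75]
ft_force: [-0.3, 0.3, -2.2]
gripper_width: 0.176
grasp_force: 59.1
```

```bash
python3 - <<'E'
from h import *
s=env.read_state();print(s["time"],s["tool_pos"],s["ee_rot"],s["ft_force"])
im=pic("wrist","w8",(130,60,400,260)); a=im[60:260,130:400]
c=cam("side");u=proj("side",s["tool_pos"]-[0,0,100],c)[0].astype(int);b=capture("side")
x,y=u;b=b[y-45:y+40,x-55:x+55]
v=np.hstack([cv2.resize(a,(405,300)),cv2.resize(b,(388,300),interpolation=2)]);cv2.imwrite("pics/c8.png",v[...,::-1])
E
```

```text
21.4667 [522.05442816  43.30717258 251.84445942] [3.13975888e+00 7.79755132e-04 1.74995182e+00] [-0.2610119   0.27213162 -2.19514953]
```

View pics/c8.png

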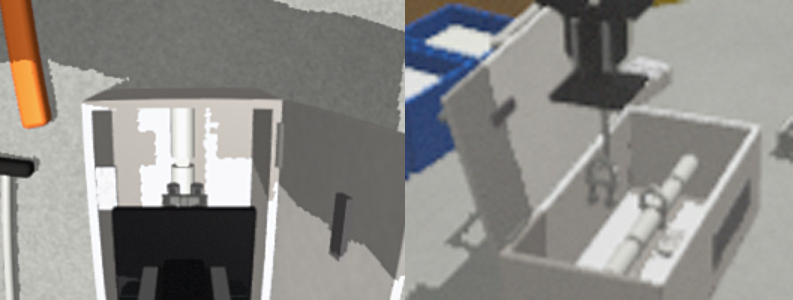

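The left half shows groove 3 now bare, and the right half shows the clip hanging on the hook with clip 1 still on the shaft. Next I locate the dish again.

```bash
cat >> h.py <<'E'
def dish(im):
    "outer rectangle of the bright floor of the left dish in the top view, on z=4"
    x0,y0,x1,y1=290,150,400,260
    h=cv2.cvtColor(im,cv2.COLOR_RGB2LAB)[...,0]; m=np.zeros(h.shape,np.uint8); m[y0:y1,x0:x1]=((h>138)*255)[y0:y1,x0:x1]
    m=cv2.morphologyEx(m,cv2.MORPH_OPEN,np.ones((4,4)))
    return [(cv2.contourArea(c),cv2.minAreaRect(onz("top",c[:,0,:],4)[:,:2].astype(np.float32))) for c in cv2.findContours(m,0,1)[0] if cv2.contourArea(c)>300]
E
python3 - <<'E'
from h import *
a=np.load("pics/top0.npy");b=capture("top");np.save("pics/top9.npy",b)
L=cv2.cvtColor(a,cv2.COLOR_RGB2LAB)[...,0];print(L[208,305:375:3]);L=cv2.cvtColor(b,cv2.COLOR_RGB2LAB)[...,0];print(L[208,305:375:3])
for i in(a,b):print(dish(i))
d=np.abs(a.astype(int)-b).max(2)[160:310,300:430]>40;print("changed px",d.sum(),np.argwhere(d).mean(0) if d.any() else "")
E
```

```text
[120 120 121 125 118  65 160 157 156 157 160 162 160 157 156 157 159 126
  69 123 121 120 120 119]
[127 126 126 125 120  70 164 162 162 161 165 167 165 162 161 162 158 129
  67 122 125 126 124 126]
[(1497.0, ((440.9804382324219, -332.26312255859375), (101.03395080566406, 153.05072021484375), 89.72293853759766))]
[(1619.0, ((439.6059875488281, -332.17266845703125), (103.72069549560547, 154.731201171875), 88.20380401611328))]
changed px 3817 [82.01440922 63.20644485]
```

Call:
drive_tool(
  commands=[
    {"slide": [0, 0, -15], "dr": [0, 0, 0], "grip": -1},
    {"slide": [0, 0, -15], "dr": [0, 0, 0], "grip": -1},
    {"slide": [-8, -2.5, 0], "dr": [0, 0, 0], "grip": -1},
    {"slide": [-14, -4.4, 0], "dr": [0, 0, 0], "grip": -1},
    {"slide": [-20, -6.3, 0], "dr": [0, 0, 0], "grip": -1},
    {"slide": [-25, -7.9, 0], "dr": [0, 0, 0], "grip": -1},
    {"slide": [-25, -7.9, 0], "dr": [0, 0, 0], "grip": -1},
    {"slide": [-25, -7.9, 0], "dr": [0, 0, 0], "grip": -1},
    {"slide": [-25, -7.9, 0], "dr": [0, 0, 0], "grip": -1},
    {"slide": [-25, -7.9, 0], "dr": [0, 0, 0], "grip": -1},
    {"slide": [-25, -7.9, 0], "dr": [0, 0, 0], "grip": -1},
    {"slide": [-25, -7.9, 0], "dr": [0, 0, 0], "grip": -1},
  ],
)

```text
time: 22.62
tool_pos: [491.3, -184.3, 279.4]
ee_rot: [-3.139, 0.001, 1.75]
ft_force: [0.4, -0.2, -2.3]
gripper_width: 0.181
grasp_force: 59.2
```

Call:
drive_tool(
  commands=[
    {"slide": [-25, -7.9, 0], "dr": [0, 0, 0], "grip": -1},
    {"slide": [-25, -7.9, 0], "dr": [0, 0, 0], "grip": -1},
    {"slide": [-25, -7.9, 0], "dr": [0, 0, 0], "grip": -1},
    {"slide": [-25, -7.9, 0], "dr": [0, 0, 0], "grip": -1},
    {"slide": [-20, -6.3, 0], "dr": [0, 0, 0], "grip": -1},
    {"slide": [-14, -4.4, 0], "dr": [0, 0, 0], "grip": -1},
    {"slide": [-8, -2.5, 0], "dr": [0, 0, 0], "grip": -1},
    {"slide": [0, 0, 0], "dr": [0, 0, 0], "grip": -1},
    {"slide": [0, 0, 0], "dr": [0, 0, 0], "grip": -1},
    {"slide": [0, 0, 0], "dr": [0, 0, 0], "grip": -1},
  ],
)

```text
time: 23.45
tool_pos: [474.0, -328.8, 280.2]
ee_rot: [-3.141, -0.0, 1.752]
ft_force: [0.2, -0.1, -1.6]
gripper_width: 0.178
grasp_force: 59.2
```

```bash
python3 - <<'E'
from h import *
s=env.read_state();print(s["time"],s["tool_pos"],s["ee_rot"],s["ft_force"],s["qpos"].round(2))
print(to([475,-331,134]))
b=capture("top");print(dish(b))
c=cam("wrist");w=capture("wrist");g=cv2.cvtColor(w,cv2.COLOR_RGB2LAB)[...,0]
np.save("pics/w10.npy",w)
# predicted dish corners in wrist view, and brightness row across
print(proj("wrist",[[440+85*i,-331+60*j,30] for i,j in((-1,-1),(1,-1),(1,1),(-1,1))],c).round(0).tolist())
E
```

```text
23.45 [ 474.04663493 -328.76866737  280.191292  ] [-3.14071957e+00 -4.57324659e-04  1.75150290e+00] [ 0.1871487  -0.14072999 -1.56436174] [ 0.26  0.39  0.36  1.72 -0.15  1.05  0.85]
[array([ -2.4,   0.7, 146.2])]
[(1083.0, ((438.94000244140625, -326.3357849121094), (153.96279907226562, 94.84949493408203), 0.24104879796504974))]
[[159.0, 191.0], [281.0, 212.0], [301.0, 125.0], [168.0, 102.0]]
```

Call:
drive_tool(
  commands=[
    {"slide": [-3, 0, 10], "dr": [0, 0, 0], "grip": -1},
    {"slide": [-3, 0, 20], "dr": [0, 0, 0], "grip": -1},
    {"slide": [0, 0, 25], "dr": [0, 0, 0], "grip": -1},
    {"slide": [0, 0, 25], "dr": [0, 0, 0], "grip": -1},
    {"slide": [0, 0, 25], "dr": [0, 0, 0], "grip": -1},
    {"slide": [0, 0, 15], "dr": [0, 0, 0], "grip": -1},
    {"slide": [0, 0, 10], "dr": [0, 0, 0], "grip": -1},
    {"slide": [0, 0, 6], "dr": [0, 0, 0], "grip": -1},
    {"slide": [0, 0, 4], "dr": [0, 0, 0], "grip": -1},
    {"slide": [0, 0, 0], "dr": [0, 0, 0], "grip": -1},
  ],
)

```text
time: 24.38
tool_pos: [474.9, -336.2, 140.5]
ee_rot: [-3.141, 0.001, 1.75]
ft_force: [-0.3, -0.7, -1.3]
gripper_width: 0.18
grasp_force: 59.2
```

Call:
drive_tool(
  commands=[
    {"slide": [0, 0, 3], "dr": [0, 0, 0], "grip": -1},
    {"slide": [0, 0, 3], "dr": [0, 0, 0], "grip": -1},
    {"slide": [0, 0, 0], "dr": [0, 0, 0], "grip": -1},
  ],
)

```text
time: 24.63
tool_pos: [474.9, -336.3, 134.9]
ee_rot: [-3.141, 0.001, 1.75]
ft_force: [0.0, 0.5, -1.3]
gripper_width: 0.178
grasp_force: 59.2
```

```bash
python3 - <<'E'
from h import *
s=env.read_state();print(s["time"],s["tool_pos"],s["ft_force"])
c=cam("side");u=proj("side",s["tool_pos"]-[0,0,110],c)[0].astype(int);b=capture("side")
x,y=u;print(u);b=b[max(0,y-50):y+50,x-65:x+65]
cv2.imwrite("pics/c11.png",cv2.resize(b,None,fx=6,fy=6,interpolation=2)[...,::-1])
E
```

```text
24.6333 [ 474.92278674 -336.26533366  134.85403589] [ 0.00862724  0.45405375 -1.2783888 ]
[294 176]
```

View pics/c11.png

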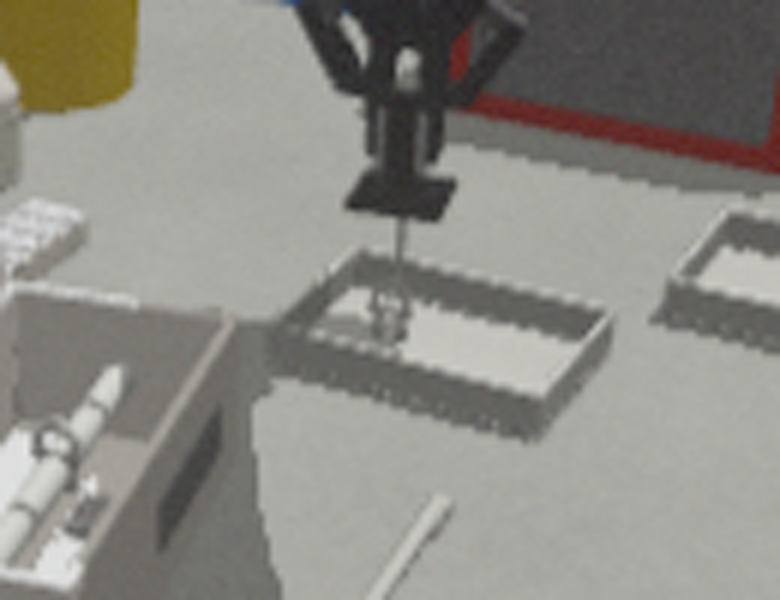

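The hook with the clip stands in the dish at (390,320), well inside the walls. I'll withdraw the hook and lift.

Call:
drive_tool(
  commands=[
    {"slide": [-4, 0, 0], "dr": [0, 0, 0], "grip": -1},
    {"slide": [-6, 0, 0], "dr": [0, 0, 0], "grip": -1},
    {"slide": [-6, 0, 0], "dr": [0, 0, 0], "grip": -1},
    {"slide": [-6, 0, 0], "dr": [0, 0, 0], "grip": -1},
    {"slide": [-4, 0, 0], "dr": [0, 0, 0], "grip": -1},
    {"slide": [0, 0, 0], "dr": [0, 0, 0], "grip": -1},
    {"slide": [0, 0, -10], "dr": [0, 0, 0], "grip": -1},
    {"slide": [0, 0, -15], "dr": [0, 0, 0], "grip": -1},
    {"slide": [0, 0, -25], "dr": [0, 0, 0], "grip": -1},
    {"slide": [0, 0, -30], "dr": [0, 0, 0], "grip": -1},
    {"slide": [0, 0, -30], "dr": [0, 0, 0], "grip": -1},
    {"slide": [0, 0, 0], "dr": [0, 0, 0], "grip": -1},
  ],
)

```text
time: 25.68
tool_pos: [482.0, -363.8, 251.6]
ee_rot: [3.135, 0.008, 1.75]
ft_force: [0.4, -1.2, -0.7]
gripper_width: 0.172
grasp_force: 59.3
```

```bash
python3 - <<'E'
from h import *
s=env.read_state();print(s["time"],s["tool_pos"],s["ee_rot"],s["ft_force"])
p=s["tool_pos"]; A=R.from_euler("xyz",s["ee_rot"])
a=np.load("pics/top9.npy");b=capture("top");L=lambda i:cv2.cvtColor(i,cv2.COLOR_RGB2LAB)[...,0].astype(int)
si=capture("side");np.save("pics/s12.npy",si)
# dark blobs on bright dish floor from side view: rows inside the dish floor
c=cam("side")
poly=proj("side",[[440+x,-331+y,4] for x,y in((-78,-53),(78,-53),(78,53),(-78,53))],c).astype(np.int32)
m=np.zeros(si.shape[:2],np.uint8);cv2.fillConvexPoly(m,poly,255)
g=L(si);print("floor L median",np.median(g[m>0]));d=((g<110)&(m>0)).astype(np.uint8)
n,_,st,ce=cv2.connectedComponentsWithStats(d)
for i in range(1,n):
    if st[i,4]>4:print(st[i],ce[i].round(1),onz("side",[ce[i]],6,c).round(0))
print("hook tip in side px",proj("side",p+A.apply([10,0,98.8]),c))
Dk=lambda p:np.array([535.3,-30.8,0])+R.from_euler("z",.18).apply(p)
P=Dk([0,-26-19-2.5,0]);P[2]=p[2]+20;print(to(P,[np.pi,0,0.18+np.pi/2]))
E
```

```text
25.6833 [ 482.04599134 -363.76384591  251.63555179] [3.13450578 0.00763036 1.74984265] [ 0.40979958 -1.22580484 -0.72744236]
floor L median 162.0
[276 182  43  15 169] [296.8 188.9] [[ 445. -290.    6.]]
hook tip in side px [[296.96980319 141.23459276]]
[array([268.3, 113.5, -25.6]), array([ 0.11,  0.14, -0.03])]
```

Call:
drive_tool(
  commands=[
    {"slide": [33.5, 14.2, -3], "dr": [0, 0, 0], "grip": -1},
    {"slide": [33.5, 14.2, -3], "dr": [0, 0, 0], "grip": -1},
    {"slide": [33.5, 14.2, 0], "dr": [0, 0, 0], "grip": -1},
    {"slide": [33.5, 14.2, 0], "dr": [0, 0, 0], "grip": -1},
    {"slide": [33.5, 14.2, 0], "dr": [0, 0, 0], "grip": -1},
    {"slide": [33.5, 14.2, 0], "dr": [0, 0, 0], "grip": -1},
    {"slide": [33.5, 14.2, 0], "dr": [0, 0, 0], "grip": -1},
    {"slide": [33.5, 14.2, 0], "dr": [0, 0, 0], "grip": -1},
    {"slide": [0, 0, 0], "dr": [0, 0, 0], "grip": -1},
    {"slide": [0, 0, 0], "dr": [0, 0, 0], "grip": -1},
    {"slide": [0, 0, 0], "dr": [0, 0, 0], "grip": -1},
  ],
)

```text
time: 26.7
tool_pos: [542.6, -78.0, 249.5]
ee_rot: [-3.139, 0.001, 1.75]
ft_force: [0.2, 0.4, -1.0]
gripper_width: 0.179
grasp_force: 59.3
```

```bash
python3 - <<'E'
from h import *
s=env.read_state();print(s["time"],s["tool_pos"],s["ee_rot"],s["ft_force"])
Dk=lambda p:np.array([535.3,-30.8,0])+R.from_euler("z",.18).apply(p)
P=Dk([0,-26-19-2.5,0]);P[2]=161.5;print(to(P,[np.pi,0,0.18+np.pi/2]))
b=capture("top");np.save("pics/top13.npy",b);a=np.load("pics/top9.npy")
print(dish(b))
L=lambda i:cv2.GaussianBlur(cv2.cvtColor(i,cv2.COLOR_RGB2LAB)[...,0],(3,3),0).astype(int)
d=(np.abs(L(a)-L(b))>18).astype(np.uint8);d[:165]=0;d[250:]=0;d[:,:300]=0;d[:,380:]=0
n,_,st,ce=cv2.connectedComponentsWithStats(d)
for i in range(1,n):
    if st[i,4]>6:print(st[i],onz("top",[ce[i]],8).round(0))
# x alignment: clip eye and hook tip columns in wrist view
c=cam("wrist");w=capture("wrist");np.save("pics/w13.npy",w);print("clip1 eye pred",proj("wrist",Dk([0,-26,65]),c))
E
```

```text
26.7 [542.58553747 -77.95312526 249.51385739] [-3.13869804e+00  8.77480971e-04  1.75035061e+00] [ 0.23013298  0.41462163 -1.04565477]
[array([ 0.3,  1.5, 88. ]), array([-0.17,  0.05, -0.03])]
[(312.0, ((311.6897277832031, -483.483642578125), (63.60975646972656, 48.45643615722656), 89.37226867675781)), (1679.0, ((439.20587158203125, -330.7523193359375), (104.03834533691406, 158.4243927001953), 89.72293853759766))]
[336 192   7  10  51] [[ 478. -331.    8.]]
clip1 eye pred [[254.52491424 154.02742879]]
```

Clip 3 lies in the dish at (478,-331). Now clip 1.

Call:
drive_tool(
  commands=[
    {"slide": [0, 1, 20], "dr": [-0.1, 0, 0], "grip": -1},
    {"slide": [0, 0, 20], "dr": [0, 0, 0], "grip": -1},
    {"slide": [0, 0, 20], "dr": [0, 0, 0], "grip": -1},
    {"slide": [0, 0, 14], "dr": [0, 0, 0], "grip": -1},
    {"slide": [0, 0, 8], "dr": [0, 0, 0], "grip": -1},
    {"slide": [0, 0, 5], "dr": [0, 0, 0], "grip": -1},
    {"slide": [0, 0, 0], "dr": [0, 0, 0], "grip": -1},
    {"slide": [0, 0, 0], "dr": [0, 0, 0], "grip": -1},
    {"slide": [0, 0, 0], "dr": [0, 0, 0], "grip": -1},
  ],
)

```text
time: 27.55
tool_pos: [545.2, -78.0, 164.4]
ee_rot: [3.139, 0.001, 1.75]
ft_force: [0.4, -0.3, -0.8]
gripper_width: 0.179
grasp_force: 59.3
```

```bash
python3 - <<'E'
from h import *
s=env.read_state();print(s["time"],s["tool_pos"],s["ee_rot"],s["ft_force"])
Dk=lambda p:np.array([535.3,-30.8,0])+R.from_euler("z",.18).apply(p)
P=Dk([0,-29,0]);P[2]=161;print(to(P,[np.pi,0,0.18+np.pi/2]))
E
```

```text
27.55 [545.18015725 -77.95482179 164.3606521 ] [3.13892243e+00 1.24394943e-03 1.74958605e+00] [ 0.35357379 -0.26371555 -0.84891058]
[array([19.2, -1.3,  3.3]), array([ 0.15,  0.07, -0.07])]
```

Call:
drive_tool(
  commands=[
    {"slide": [0, -1.2, 3.5], "dr": [0.1, 0, 0], "grip": -1},
    {"slide": [0, 0, 0], "dr": [0, 0, 0], "grip": -1},
    {"slide": [5, 0, 0], "dr": [0, 0, 0], "grip": -1},
    {"slide": [5, 0, 0], "dr": [0, 0, 0], "grip": -1},
    {"slide": [5, 0, 0], "dr": [0, 0, 0], "grip": -1},
    {"slide": [4, 0, 0], "dr": [0, 0, 0], "grip": -1},
    {"slide": [0, 0, 0], "dr": [0, 0, 0], "grip": -1},
    {"slide": [0, 0, 0], "dr": [0, 0, 0], "grip": -1},
  ],
)

```text
time: 28.22
tool_pos: [540.0, -58.7, 160.0]
ee_rot: [-3.141, 0.001, 1.751]
ft_force: [-0.2, -0.2, -1.2]
gripper_width: 0.178
grasp_force: 59.3
```

Call:
drive_tool(
  commands=[
    {"slide": [0, 0, -3], "dr": [0, 0, 0], "grip": -1},
    {"slide": [0, 0, -3], "dr": [0, 0, 0], "grip": -1},
    {"slide": [0, 0, -3], "dr": [0, 0, 0], "grip": -1},
  ],
)

```text
time: 28.47
tool_pos: [539.9, -59.5, 169.2]
ee_rot: [-3.141, 0.001, 1.749]
ft_force: [0.9, -0.6, -3.1]
gripper_width: 0.179
grasp_force: 58.9
```

Call:
drive_tool(
  commands=[
    {"slide": [0, 0, -3], "dr": [0, 0, 0], "grip": -1},
    {"slide": [0, 0, -4], "dr": [0, 0, 0], "grip": -1},
    {"slide": [0, 0, -5], "dr": [0, 0, 0], "grip": -1},
    {"slide": [0, 0, -6], "dr": [0, 0, 0], "grip": -1},
    {"slide": [0, 0, -8], "dr": [0, 0, 0], "grip": -1},
    {"slide": [0, 0, -12], "dr": [0, 0, 0], "grip": -1},
    {"slide": [0, 0, -15], "dr": [0, 0, 0], "grip": -1},
    {"slide": [0, 0, -15], "dr": [0, 0, 0], "grip": -1},
    {"slide": [0, 0, -15], "dr": [0, 0, 0], "grip": -1},
    {"slide": [0, 0, -15], "dr": [0, 0, 0], "grip": -1},
    {"slide": [0, 0, -12], "dr": [0, 0, 0], "grip": -1},
    {"slide": [0, 0, 0], "dr": [0, 0, 0], "grip": -1},
  ],
)

```text
time: 29.47
tool_pos: [541.7, -59.4, 282.4]
ee_rot: [3.137, 0.002, 1.75]
ft_force: [0.7, -0.5, -1.5]
gripper_width: 0.176
grasp_force: 59.3
```

```bash
python3 - <<'E'
from h import *
s=env.read_state();print(s["time"],s["tool_pos"],s["ee_rot"],s["ft_force"])
p=s["tool_pos"];A=R.from_euler("xyz",s["ee_rot"])
b=capture("side");np.save("pics/s14.npy",b);c=cam("side")
u=proj("side",p-[0,0,100],c)[0].astype(int);print(u)
Dk=lambda p:np.array([535.3,-30.8,0])+R.from_euler("z",.18).apply(p)
g=cv2.cvtColor(b,cv2.COLOR_RGB2LAB)[...,0];o=cv2.cvtColor(np.load("pics/s12.npy"),cv2.COLOR_RGB2LAB)[...,0]
# clip1 in its groove before/after (side view) 
e=proj("side",Dk([0,-26,65]),c)[0].astype(int);print("groove1",e);print(o[e[1]-6:e[1]+7:2,e[0]-7:e[0]+8:2]);print(g[e[1]-6:e[1]+7:2,e[0]-7:e[0]+8:2])
t=proj("side",p+A.apply([4,0,115]),c)[0].astype(int);print("clip on hook",t);print(g[t[1]-14:t[1]+15:2,t[0]-10:t[0]+11:2])
E
```

```text
29.4667 [541.69263967 -59.3762418  282.35751344] [3.13667784e+00 1.74842343e-03 1.74968045e+00] [ 0.74496417 -0.49328639 -1.49199758]
[237 161]
groove1 [238 197]
[[121 127 128 127 128 129 143 213]
 [122 127 127 130 130 128 180 159]
 [136 127 126 145 151 192 216 198]
 [183 168 142 132 155 204 204 159]
 [225 225 112 215 202 142 179 156]
 [226 226 112 165 173 117 141 167]
 [226 226 196 215 186 101 167 168]]
[[122 129 127 133 129 129 147 217]
 [119 128 131 131 131 132 185 164]
 [135 129 129 127 131 194 218 202]
 [184 171 168 162 170 218 209 163]
 [226 228 227 219 214 215 183 158]
 [228 228 228 168 165 194 147 168]
 [228 227 211 218 207 138 167 209]]
clip on hook [236 167]
[[130 132 137 154 177 177 109 177 179 179 179]
 [134 135 133 159 177 180 119 179 176 178 177]
 [144 126 164 177 180 178 113 179 178 180 178]
 [173 175 175 178 207 178 110 178 177 178 180]
 [162 175 187 188 191 120 122 210 196 180 181]
 [162 191 202 203 130 160 170 138 167 178 179]
 [165 188 216 192 126 185 167 112 140 179 181]
 [163 164 198 159 111 115 121 112 165 179 180]
 [162 163 188 183 121 141 126 136 179 180 180]
 [163 162 187 135 111 126 152 143 178 180 181]
 [164 178 214 197 185 199 143 130 179 181 179]
 [171 183 192 128 129 143 171 184 188 189 200]
 [187 194 145 130 131 132 133 131 131 132 130]
 [205 146 144 131 130 129 128 130 130 129 130]
 [153 143 142 132 131 128 132 132 130 128 130]]
```

Groove 1 is empty and the clip hangs on the hook. I'll check the dish and carry the clip there.

Call:
drive_tool(
  commands=[
    {"slide": [-6.9, -5.1, 0], "dr": [0.2, 0, 0], "grip": -1},
    {"slide": [-12, -8.9, 0], "dr": [0, 0, 0], "grip": -1},
    {"slide": [-17.1, -12.7, 0], "dr": [0, 0, 0], "grip": -1},
    {"slide": [-21.4, -15.9, 0], "dr": [0, 0, 0], "grip": -1},
    {"slide": [-21.4, -15.9, 0], "dr": [0, 0, 0], "grip": -1},
    {"slide": [-21.4, -15.9, 0], "dr": [0, 0, 0], "grip": -1},
    {"slide": [-21.4, -15.9, 0], "dr": [0, 0, 0], "grip": -1},
    {"slide": [-21.4, -15.9, 0], "dr": [0, 0, 0], "grip": -1},
    {"slide": [-21.4, -15.9, 0], "dr": [0, 0, 0], "grip": -1},
    {"slide": [-21.4, -15.9, 0], "dr": [0, 0, 0], "grip": -1},
    {"slide": [-21.4, -15.9, 0], "dr": [0, 0, 0], "grip": -1},
  ],
)

```text
time: 30.43
tool_pos: [423.6, -291.6, 278.8]
ee_rot: [-3.136, -0.0, 1.749]
ft_force: [-0.0, -0.6, -0.9]
gripper_width: 0.176
grasp_force: 59.3
```

Call:
drive_tool(
  commands=[
    {"slide": [-17.1, -12.7, 0], "dr": [0, 0, 0], "grip": -1},
    {"slide": [-12, -8.9, 0], "dr": [0, 0, 0], "grip": -1},
    {"slide": [-6.9, -5.1, 0], "dr": [0, 0, 0], "grip": -1},
    {"slide": [0, 0, 0], "dr": [0, 0, 0], "grip": -1},
    {"slide": [0, 0, 0], "dr": [0, 0, 0], "grip": -1},
    {"slide": [0, 0, 0], "dr": [0, 0, 0], "grip": -1},
  ],
)

```text
time: 30.93
tool_pos: [406.2, -329.3, 279.4]
ee_rot: [-3.137, -0.0, 1.752]
ft_force: [0.0, 0.3, -1.9]
gripper_width: 0.176
grasp_force: 59.3
```

```bash
python3 - <<'E'
from h import *
s=env.read_state();print(s["time"],s["tool_pos"],s["ee_rot"],s["ft_force"],s["qpos"].round(2))
print(to([408,-336,134.5]));print(dish(capture("top")))
si=capture("side");c=cam("side");g=cv2.cvtColor(si,cv2.COLOR_RGB2LAB)[...,0];p=s["tool_pos"]
A=R.from_euler("xyz",s["ee_rot"]);t=proj("side",p+A.apply([4,0,115]),c)[0].astype(int);print(g[t[1]-12:t[1]+13:2,t[0]-10:t[0]+11:2])
# dish rim far corners via side view: dark far/near walls -> outline of dish
w=capture("wrist");cw=cam("wrist");L=cv2.cvtColor(w,cv2.COLOR_RGB2LAB)[...,0]
print(proj("wrist",[[440+85*i,-331+60*j,30] for i,j in((-1,-1),(1,-1),(1,1),(-1,1))],cw).round(0).tolist())
E
```

```text
30.9333 [ 406.19232643 -329.25803306  279.44853053] [-3.13724302e+00 -2.72738617e-04  1.75165855e+00] [ 0.00397814  0.25723707 -1.94582284] [ 0.25  0.3   0.42  1.86 -0.14  1.01  0.91]
[array([ -7. ,   1.2, 144.9])]
[(1077.0, ((439.52886962890625, -331.064453125), (102.50688171386719, 158.3719024658203), 87.81780242919922))]
[[ 62  72  83  80  79  81  98  77  78  83  78]
 [ 67  77  81  76  85  80  87  82  78  81  83]
 [ 63  79  83  78  82  82  86  81  81  80  81]
 [ 70  81  83  79  97 104  97  85  84  79  81]
 [ 66  66  74  77 101 119  97 123  81  82  79]
 [ 62  65  65  78  95  75  63  85  75  79  77]
 [111 108  95  82 100 103 110  82  65  63  63]
 [117 118 117 121 109 112  99  95  69  64  58]
 [116 114 115 113 109 116 105 118 118 118 110]
 [174 175 160 159 126 116 114 118 115 116 121]
 [176 177 176 176 175 177 163 161 159 118 118]
 [178 177 177 179 178 177 177 176 177 175 174]
 [179 181 180 177 179 178 178 177 178 176 176]]
[[208.0, 199.0], [329.0, 219.0], [352.0, 136.0], [221.0, 109.0]]
```

Dish unmoved and the clip is still on the hook. Lowering.

Call:
drive_tool(
  commands=[
    {"slide": [-4, 1, 10], "dr": [-0.2, 0, 0], "grip": -1},
    {"slide": [-3, 0, 20], "dr": [0, 0, 0], "grip": -1},
    {"slide": [0, 0, 25], "dr": [0, 0, 0], "grip": -1},
    {"slide": [0, 0, 25], "dr": [0, 0, 0], "grip": -1},
    {"slide": [0, 0, 25], "dr": [0, 0, 0], "grip": -1},
    {"slide": [0, 0, 15], "dr": [0, 0, 0], "grip": -1},
    {"slide": [0, 0, 10], "dr": [0, 0, 0], "grip": -1},
    {"slide": [0, 0, 6], "dr": [0, 0, 0], "grip": -1},
    {"slide": [0, 0, 4], "dr": [0, 0, 0], "grip": -1},
    {"slide": [0, 0, 3], "dr": [0, 0, 0], "grip": -1},
    {"slide": [0, 0, 2], "dr": [0, 0, 0], "grip": -1},
    {"slide": [0, 0, 0], "dr": [0, 0, 0], "grip": -1},
  ],
)

```text
time: 32.08
tool_pos: [408.1, -337.6, 135.2]
ee_rot: [3.141, 0.001, 1.75]
ft_force: [-0.1, -0.7, -0.8]
gripper_width: 0.176
grasp_force: 59.3
```

Call:
drive_tool(
  commands=[
    {"slide": [-4, 0, 0], "dr": [0, 0, 0], "grip": -1},
    {"slide": [-6, 0, 0], "dr": [0, 0, 0], "grip": -1},
    {"slide": [-6, 0, 0], "dr": [0, 0, 0], "grip": -1},
    {"slide": [-6, 0, 0], "dr": [0, 0, 0], "grip": -1},
    {"slide": [-4, 0, 0], "dr": [0, 0, 0], "grip": -1},
    {"slide": [0, 0, 0], "dr": [0, 0, 0], "grip": -1},
    {"slide": [0, 0, -10], "dr": [0, 0, 0], "grip": -1},
    {"slide": [0, 0, -15], "dr": [0, 0, 0], "grip": -1},
    {"slide": [0, 0, -25], "dr": [0, 0, 0], "grip": -1},
    {"slide": [0, 0, -30], "dr": [0, 0, 0], "grip": -1},
    {"slide": [0, 0, -30], "dr": [0, 0, 0], "grip": -1},
    {"slide": [0, 0, -30], "dr": [0, 0, 0], "grip": -1},
  ],
)

```text
time: 33.08
tool_pos: [412.1, -362.4, 276.9]
ee_rot: [-3.141, 0.001, 1.75]
ft_force: [0.1, -0.6, -1.8]
gripper_width: 0.175
grasp_force: 59.3
```

```bash
python3 - <<'E'
from h import *
s=env.read_state();print(s["time"],s["tool_pos"],s["ee_rot"],s["ft_force"],s["qpos"].round(2))
print(to([500,0,308]))
E
```

```text
33.0833 [ 412.07947311 -362.41740847  276.8888662 ] [-3.14086815e+00  5.59215791e-04  1.74992941e+00] [ 0.10673118 -0.5678964  -1.80161912] [ 0.3   0.35  0.43  1.8  -0.17  1.02  0.97]
[array([340.9, 151.1, -31.4])]
```

Call:
drive_tool(
  commands=[
    {"slide": [34.1, 15.1, -3], "dr": [0, 0, 0], "grip": -1},
    {"slide": [34.1, 15.1, -3], "dr": [0, 0, 0], "grip": -1},
    {"slide": [34.1, 15.1, -3], "dr": [0, 0, 0], "grip": -1},
    {"slide": [34.1, 15.1, -3], "dr": [0, 0, 0], "grip": -1},
    {"slide": [34.1, 15.1, -3], "dr": [0, 0, 0], "grip": -1},
    {"slide": [34.1, 15.1, -3], "dr": [0, 0, 0], "grip": -1},
    {"slide": [34.1, 15.1, -3], "dr": [0, 0, 0], "grip": -1},
    {"slide": [34.1, 15.1, -3], "dr": [0, 0, 0], "grip": -1},
    {"slide": [34.1, 15.1, -3], "dr": [0, 0, 0], "grip": -1},
    {"slide": [34.1, 15.1, -3], "dr": [0, 0, 0], "grip": -1},
  ],
)

```text
time: 33.92
tool_pos: [500.0, 1.5, 305.5]
ee_rot: [-3.141, 0.001, 1.75]
ft_force: [0.3, 0.4, -1.2]
gripper_width: 0.182
grasp_force: 59.3
```

Call:
drive_tool(
  commands=[
    {"slide": [36.5, -2.2, 0], "dr": [0, 0, 0], "grip": -1},
    {"slide": [36.5, -2.2, 0], "dr": [0, 0, 0], "grip": -1},
    {"slide": [36.5, -2.2, 0], "dr": [0, 0, 0], "grip": -1},
    {"slide": [36.5, -2.2, 0], "dr": [0, 0, 0], "grip": -1},
    {"slide": [36.5, -2.2, 0], "dr": [0, 0, 0], "grip": -1},
    {"slide": [36.5, -2.2, 0], "dr": [0, 0, 0], "grip": -1},
    {"slide": [36.5, -2.2, 0], "dr": [0, 0, 0], "grip": -1},
    {"slide": [36.5, -2.2, 0], "dr": [0, 0, 0], "grip": -1},
    {"slide": [36.5, -2.2, 0], "dr": [0, 0, 0], "grip": -1},
    {"slide": [0, 0, 0], "dr": [0, 0, -6.1], "grip": -1},
    {"slide": [0, 0, 0], "dr": [0, 0, -6.1], "grip": -1},
    {"slide": [0, 0, 0], "dr": [0, 0, 0], "grip": -1},
  ],
)

```text
time: 34.92
tool_pos: [421.7, 319.7, 304.7]
ee_rot: [-3.141, 0.001, 1.968]
ft_force: [0.3, -0.3, -1.5]
gripper_width: 0.175
grasp_force: 59.4
```

Call:
drive_tool(
  commands=[
    {"slide": [0, 0, 0], "dr": [0, 0, 0], "grip": -1},
    {"slide": [0, 0, 0], "dr": [0, 0, 0], "grip": -1},
  ],
)

```text
time: 35.08
tool_pos: [422.4, 318.7, 304.6]
ee_rot: [-3.141, 0.001, 1.959]
ft_force: [-0.4, -0.4, -1.3]
gripper_width: 0.178
grasp_force: 59.4
```

```bash
python3 - <<'E'
from h import *
s=env.read_state();print(s["time"],s["tool_pos"],s["ee_rot"],s["ft_force"],s["qpos"].round(2))
print(to([422.6,321.1,215],[np.pi,0,1.963]))
b=capture("top");np.save("pics/top16.npy",b);print(dish(b));a=np.load("pics/top9.npy")
L=lambda i:cv2.GaussianBlur(cv2.cvtColor(i,cv2.COLOR_RGB2LAB)[...,0],(3,3),0).astype(int)
d=(np.abs(L(a)-L(b))>18).astype(np.uint8);d[:150]=0;d[260:]=0;d[:,:290]=0;d[:,400:]=0
n,_,st,ce=cv2.connectedComponentsWithStats(d)
for i in range(1,n):
    if st[i,4]>6:print(st[i],onz("top",[ce[i]],8).round(0))
E
```

```text
35.0833 [422.42981452 318.74948638 304.58239669] [-3.14102017e+00  8.78197879e-04  1.95888942e+00] [-0.43699061 -0.36255999 -1.2586667 ] [-0.72  0.27 -0.02  1.8   0.01  1.07 -0.35]
[array([ 2.2,  1.1, 89.6]), array([-0.03,  0.05, -0.24])]
[(1613.0, ((439.822021484375, -332.09991455078125), (103.60245513916016, 154.16192626953125), 88.37235260009766))]
[336 192   8  10  59] [[ 477. -332.    8.]]
[337 214   7  11  58] [[ 408. -333.    8.]]
```

Both clips lie in the dish at (477,-332) and (408,-333). I'll lower the pick into its stand.

Call:
drive_tool(
  commands=[
    {"slide": [2.2, 1, 15], "dr": [0, 0, -0.2], "grip": -1},
    {"slide": [0, 0, 25], "dr": [0, 0, 0], "grip": -1},
    {"slide": [0, 0, 30], "dr": [0, 0, 0], "grip": -1},
    {"slide": [0, 0, 20], "dr": [0, 0, 0], "grip": -1},
    {"slide": [0, 0, 20], "dr": [0, 0, 0], "grip": -1},
    {"slide": [0, 0, 20], "dr": [0, 0, 0], "grip": -1},
    {"slide": [0, 0, 20], "dr": [0, 0, 0], "grip": -1},
    {"slide": [0, 0, 15], "dr": [0, 0, 0], "grip": -1},
    {"slide": [0, 0, 7], "dr": [0, 0, 0], "grip": -1},
    {"slide": [0, 0, 5], "dr": [0, 0, 0], "grip": -1},
    {"slide": [0, 0, 0], "dr": [0, 0, 0], "grip": -1},
    {"slide": [0, 0, 0], "dr": [0, 0, 0], "grip": -1},
  ],
)

```text
time: 36.13
tool_pos: [422.8, 321.8, 127.9]
ee_rot: [3.141, 0.0, 1.966]
ft_force: [0.6, 0.6, -0.0]
gripper_width: 0.181
grasp_force: 59.4
```

Call:
drive_tool(
  commands=[
    {"slide": [-0.7, 0, 3], "dr": [0, 0, 0], "grip": -1},
    {"slide": [0, 0, 3], "dr": [0, 0, 0], "grip": -1},
    {"slide": [0, 0, 2], "dr": [0, 0, 0], "grip": -1},
    {"slide": [0, 0, 0], "dr": [0, 0, 0], "grip": -1},
    {"slide": [0, 0, 0], "dr": [0, 0, 0], "grip": -1},
  ],
)

```text
time: 36.55
tool_pos: [422.9, 321.0, 119.8]
ee_rot: [-3.141, 0.001, 1.966]
ft_force: [-1.6, -1.7, 5.6]
gripper_width: 0.178
grasp_force: 60.1
```

Resting on the rim (5.6 N up). Release and withdraw.

Call:
drive_tool(
  commands=[
    {"slide": [0, 0, 0], "dr": [0, 0, 0], "grip": -0.2},
    {"slide": [0, 0, 0], "dr": [0, 0, 0], "grip": 0.2},
    {"slide": [0, 0, 0], "dr": [0, 0, 0], "grip": 0.2},
    {"slide": [0, 0, 0], "dr": [0, 0, 0], "grip": 0.2},
    {"slide": [0, 0, 0], "dr": [0, 0, 0], "grip": 0.2},
    {"slide": [0, 0, -15], "dr": [0, 0, 0], "grip": 0.2},
    {"slide": [0, 0, -20], "dr": [0, 0, 0], "grip": 0.2},
    {"slide": [0, 0, -30], "dr": [0, 0, 0], "grip": 0.2},
    {"slide": [0, 0, -30], "dr": [0, 0, 0], "grip": 0.2},
    {"slide": [0, 0, -30], "dr": [0, 0, 0], "grip": 0.2},
    {"slide": [0, 0, -30], "dr": [0, 0, 0], "grip": 0.2},
    {"slide": [0, 0, -25], "dr": [0, 0, 0], "grip": 0.2},
  ],
)

```text
time: 37.55
tool_pos: [422.8, 321.3, 301.5]
ee_rot: [3.141, 0.0, 1.966]
ft_force: [-0.5, 1.0, 0.1]
gripper_width: 0.598
grasp_force: 0.0
```

Call:
drive_tool(
  commands=[
    {"slide": [-35, 0, 0], "dr": [0, 0, 0], "grip": 0.2},
    {"slide": [-35, 0, 0], "dr": [0, 0, 0], "grip": 0.2},
    {"slide": [-35, 0, 0], "dr": [0, 0, 0], "grip": 0.2},
    {"slide": [0, 0, 0], "dr": [0, 0, 0], "grip": 0.2},
    {"slide": [0, 0, 0], "dr": [0, 0, 0], "grip": 0.2},
    {"slide": [0, 0, 0], "dr": [0, 0, 0], "grip": 0.2},
  ],
)

```text
time: 38.05
tool_pos: [462.8, 224.7, 299.2]
ee_rot: [-3.141, 0.0, 1.966]
ft_force: [0.1, 0.8, 0.2]
gripper_width: 0.601
grasp_force: 0.0
```

```bash
python3 - <<'E'
from h import *
s=env.read_state();print(s["time"],s["tool_pos"])
t=capture("top")[110:270,95:415];w=capture("side")[130:330,60:350]
v=np.vstack([cv2.resize(t,(600,300),interpolation=2),cv2.resize(w,(435,300),interpolation=2,dst=None) if 0 else np.hstack([cv2.resize(w,(435,300),interpolation=2),np.zeros((300,165,3),np.uint8)])])
cv2.imwrite("pics/fin.png",v[...,::-1])
E
```

```text
38.05 [462.78784999 224.66926862 299.24643114]
```

View pics/fin.png

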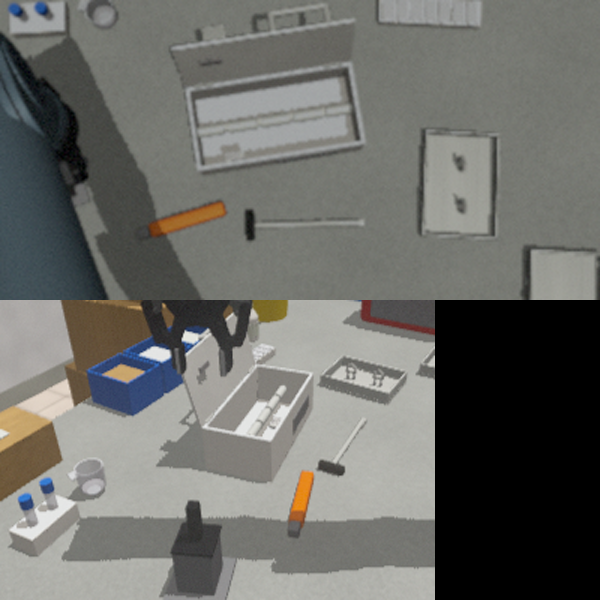

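The final view shows the pick upright in its stand at (195,550), the panel open, the shaft bare, and both clips in the dish at (350,370) and (378,375). The bystanders are undisturbed.

```bash
python3 -c "
from station import env
print(env.finish_job())"
```

```text
the job is handed in; nothing more can be done
None
```

The job is handed in: key turned a quarter turn, panel left open at about 1.8 rad, both fitted clips (grooves 1 and 3) pried out with the pick and in the dish, though standing on their legs rather than flat, the pick back upright in its stand, and the bystanders undisturbed in the final views.

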